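# Fit the relays, power the card and spot-check their temperature

## Robot

A 7-joint arm with a two-finger parallel gripper is mounted at the origin on a cart in front of the work surface, level with it; the furniture and walls round the work are solid. World frame = base frame: x ahead of the robot, y to its left, z up, the work surface at z = 0. Lengths are in m, angles in rad, forces in N, time in s.
With the tool pointing down it reaches from about 0.4 to 0.925 m from the base axis. Payload 4.1 kg.
Tool frame: the origin (TCP) lies between the finger pads; the fingertips stand 14 mm ahead of it and the grasp point (between the pads) lies 5 mm behind it; z points along the fingers, y is the line along which they close (so a half turn about z gives the same grasp; the last joint's range is limited). The gripper opens to 85 mm and grips with 20 to 120 N. Pads are 22 mm wide; open, the fingers measure 114 mm over their backs; the gripper's body (76 mm by 85 mm) begins 54 mm behind the grasp point. The pads swing forward as they close: fully open they stand 13 mm farther back than shut.
Start: joints at [-1.321, 0.398, 0.045, 1.537, -0.019, 1.207, -0.051], TCP at [0.222, 0.611, 0.217] pointing down, gripper open.
Joint ranges: [-2.82, 2.82], [-0.49, 2.23], [-1.37, 1.46], [0, 2.46], [-1.36, 4.5], [0.23, 2], [-2.94, 2.94]. Speed limits (rad/s): [2.57, 2.57, 3.14, 3.14, 3.14, 3.14, 3.14].

## Interface

Orientations are given as a rotation vector (axis times angle).
In Python, from station import readout, viewer, env, models gives the robot as it stands.
- The arm moves only by the tool step_arm, never from a script. Its argument "moves" is text: rows parted by semicolons, each of 7 numbers parted by spaces: the shift along the tool's x, y, z in m, then the turn, a rotation vector about the tool's x, y, z in degrees, then the finger opening in m, from 0 to 0.0854. A call has 1 to 10 rows; each row is the pose to reach, as a shift and turn from the pose commanded when the call began, along the tool's axes at that moment; what a row does not reach only later rows make up. A row lasts 1/12 s, in which the tool goes at most 41.7 mm and 7.16 degrees, less where a joint would pass 70% of its speed; a pose out of reach is approached as far as the arm can. A call with a gripper value outside its range is refused whole. The fingers move at their own pace and stop on an object; "force" is the grip in N (left out, the last holds). Time passes only in rows, so rows that repeat a pose let the fingers close. It gives the time, the measured TCP pose, the force, the opening and the grip force at its end, in the units of the state.
- readout.read_state(): the state, without advancing time (a new reading comes with each control period).
- viewer.snapshot(name): name is "scene" or "top" or "wrist"; returns a dict with "image" (384x512x3 uint8, blue, green, red), "mtx" (3x3 intrinsics, pixels), "cam_to_world" (4x4, takes a point from camera to world coordinates); the wrist camera has in their place "mount" (4x4, takes a point from camera to tool coordinates, whose origin is the TCP and whose axes are the flange's). Camera axes: x right, y up, looking along -z (the intrinsics and any distortion apply to the point x, -y, -z); pixel columns grow to the right and rows downward; lengths in m; the calibration is good to about 2 mm. A picture is of the moment at which its call begins: read the wrist's pose just before it. There is no depth.
- env.hand_in(): hands the job in; it is judged then, once.
Trained networks look in the newest picture that a camera, given by its name, has taken for a name from the list of things; names that differ only in an ending like _2 or _b are one class to them, and where a whole thing is asked for, a point or a joint stands for the part that bears it (a point fixed in the world has none). Each returns a list of dicts, best first, with "conf" (0 to 1); they miss things now and then, are a little off and sometimes report something else, mostly with a low value. They report only what shows in the picture. A call takes as long as a camera call. They do not tell look-alikes from the thing itself.
- models.look_for(target, camera): "at" ([x, y, z] in m, in world coordinates, good to about 4 mm: the middle of the surface that is visible of it).
- models.spot_point(target, camera): "at" ([x, y, z] in m, in world coordinates, good to about 4 mm: a listed point, or the origin of a listed thing).
The state is a dict: "time": time; "joint_positions": joint angles; "qvel": joint speeds; "effort": joint torques, N m; "eef_pos": TCP position; "tcp_rot": TCP orientation; "ft_force": force on the tool from outside, world axes, zero at the start; "torque": the same for the moment, N m; "grip_width": finger opening in m; "grip_force": force on a finger pad.
Only numpy, scipy, OpenCV 4.12 (cv2) and the standard library are available. Lean on these libraries where they do the work, as an engineer would, in place of code of your own. Each camera call takes 0.05 s, during which the arm holds its last target. There are 200 camera calls.

## Task

With the card's supply switch off, plug every relay standing on the bench fully home into the base of its own width on the relay card, then switch the supply on. Take the infrared thermometer out of its holster and point it straight down at the middle of each fitted relay's lid in turn, from left to right along the card, holding it steady about 7 cm above the lid for three seconds without touching anything; then put it back in its holster, and only then switch the supply off. Leave the relays plugged in and do not disturb the other things on the bench.

Things in the scene. Friction and masses are not known exactly. Their poses are not given: they have to be found in the camera images.
- relay_card: green relay card, 110 x 200 x 2 mm, clamped level in the board holder (does not move). Origin: centre of its underside; z up, y along it to the robot's left. From left to right: toggle switch, narrow, middle, wide relay base at y = +78, +40, -3, -56 mm. Terminals along its front edge and a connector along its rear edge are 14 mm tall; thumb screws 70 mm before the bases reach 67 mm above the bench
- supply_switch (a joint): toggle lever of the card's supply: 0 = off, leans 20 degrees towards the robot (-x); 0.70 rad = on, leans 20 degrees away (+x). Turns about the card's y axis, stays where it is left, needs about 1 N at the tip
- switch_tip (a point): free tip of the toggle lever, a steel bat 8 mm thick in its upper 16 mm; the tip is 28 mm from the pivot, which lies at x = -2, y = 78, z = 19 mm of the card. The black housing below (26 x 16 mm) is 17 mm, its bush 21 mm above the card's underside
- ir_thermometer: pistol-shaped infrared thermometer, 0.24 kg, muzzle down in its holster. Origin: middle of the muzzle (lens) face; z points back along the barrel (up when holstered): it measures along -z. Barrel 38 x 29 mm (x, y), from z = 45 to 123 mm 44 x 34 mm. The handle leaves towards -x at z = 75 to 110 mm and ends at x = -108, z = 130 mm. Grip the barrel from above by its sides (34 mm), pads at z = 100 mm
- holster_floor (a point): centre of the pocket floor of the holster, a fixed stand (base 120 x 100 mm), 10 mm above the bench. The thermometer stands here with the same axes (handle towards -x). Pocket 49 x 39 mm inside (x, y), 58 mm deep, flared lips up to 75 mm above the bench: 2.5 mm play on each side
- relay_narrow: two-pole plug-in relay, the narrowest of three widths: pale case on a black foot, upright on the bench; may be absent (None from the start). Case 28 x 22 mm (x, y), z = 10.5 to 46.5 mm; plug foot 24 x 18 mm, z = 0 to 10.5 mm. Origin: centre of the foot's underside, z up. Half a turn about z makes no difference. Grip across the 28 mm
- lid_narrow (a point): centre of the flat top (lid) of the narrow relay, 46.5 mm above the underside of its foot: the spot to measure
- seat_narrow (a point): centre of the well floor of the narrow relay's base on the card, where the foot's underside rests when fully home; axes as the card's. The black base is an open well 26.4 x 20.4 mm (x, y; 1.2 mm play round the foot), mouth bevelled, rim 11 mm above this floor
- relay_middle: three-pole plug-in relay, the middle of three widths: pale case on a black foot, upright on the bench; may be absent (None from the start). Case 28 x 32 mm (x, y), z = 10.5 to 46.5 mm; plug foot 24 x 28 mm, z = 0 to 10.5 mm. Origin: centre of the foot's underside, z up. Half a turn about z makes no difference. Grip across the 28 mm
- lid_middle (a point): centre of the flat top (lid) of the middle relay, 46.5 mm above the underside of its foot: the spot to measure
- seat_middle (a point): centre of the well floor of the middle relay's base on the card, where the foot's underside rests when fully home; axes as the card's. The black base is an open well 26.4 x 30.4 mm (x, y; 1.2 mm play round the foot), mouth bevelled, rim 11 mm above this floor
- relay_wide: four-pole plug-in relay, the widest of three widths: pale case on a black foot, upright on the bench; may be absent (None from the start). Case 28 x 42 mm (x, y), z = 10.5 to 46.5 mm; plug foot 24 x 38 mm, z = 0 to 10.5 mm. Origin: centre of the foot's underside, z up. Half a turn about z makes no difference. Grip across the 28 mm
- lid_wide (a point): centre of the flat top (lid) of the wide relay, 46.5 mm above the underside of its foot: the spot to measure
- seat_wide (a point): centre of the well floor of the wide relay's base on the card, where the foot's underside rests when fully home; axes as the card's. The black base is an open well 26.4 x 40.4 mm (x, y; 1.2 mm play round the foot), mouth bevelled, rim 11 mm above this floor
- solder_reel: bystander: reel of solder, 57 mm wide, 37 mm tall, loose on the bench; origin: centre of its underside
- flux_bottle: bystander: slim dropper bottle, 36 mm wide, 100 mm tall, loose on the bench; origin: centre of its underside
- side_cutter: bystander: side cutter, 118 x 38 x 12 mm, loose on the bench; origin: centre of its underside
Not all that is in view belongs to the job. Leave any red look-alike of the relay_wide alone.

How it is judged:
On the way, in this order (a step that is already met when the one before it is completed fails the run):
1. every relay fully home in the base of its own width, supply still off (horizontal distance between relay_narrow and seat_narrow below 0.003 m and z of relay_narrow in the frame of seat_narrow below 0.0025 m and angle between the z axis of each of relay_narrow, relay_middle, relay_wide and the z axis of relay_card, either way round below 0.06 rad and horizontal distance between relay_middle and seat_middle below 0.003 m and z of relay_middle in the frame of seat_middle below 0.0025 m and horizontal distance between relay_wide and seat_wide below 0.003 m and z of relay_wide in the frame of seat_wide below 0.0025 m and value of joint supply_switch below 0.15 rad), for 0.2 s.
2. supply switched on (value of joint supply_switch above 0.55 rad), for 0.2 s.
3. thermometer held on the middle of the narrow relay's lid, straight down, lens 4 to 11 cm above it, for two seconds (horizontal distance between relay_narrow and seat_narrow below 0.003 m and z of relay_narrow in the frame of seat_narrow below 0.0025 m and angle between the z axis of relay_narrow and the z axis of relay_card, either way round below 0.06 rad and x of lid_narrow in the frame of ir_thermometer between -0.008 and 0.008 m and y of lid_narrow in the frame of ir_thermometer between -0.008 and 0.008 m and z of lid_narrow in the frame of ir_thermometer between -0.11 and -0.04 m and angle between the z axis of ir_thermometer and the z axis of relay_narrow, either way round below 0.15 rad), for 2 s.
4. thermometer held on the middle of the middle-sized relay's lid, straight down, lens 4 to 11 cm above it, for two seconds (horizontal distance between relay_middle and seat_middle below 0.003 m and z of relay_middle in the frame of seat_middle below 0.0025 m and angle between the z axis of relay_middle and the z axis of relay_card, either way round below 0.06 rad and x of lid_middle in the frame of ir_thermometer between -0.008 and 0.008 m and y of lid_middle in the frame of ir_thermometer between -0.008 and 0.008 m and z of lid_middle in the frame of ir_thermometer between -0.11 and -0.04 m and angle between the z axis of ir_thermometer and the z axis of relay_middle, either way round below 0.15 rad), for 2 s.
5. thermometer held on the middle of the wide relay's lid, straight down, lens 4 to 11 cm above it, for two seconds (horizontal distance between relay_wide and seat_wide below 0.003 m and z of relay_wide in the frame of seat_wide below 0.0025 m and angle between the z axis of relay_wide and the z axis of relay_card, either way round below 0.06 rad and x of lid_wide in the frame of ir_thermometer between -0.008 and 0.008 m and y of lid_wide in the frame of ir_thermometer between -0.008 and 0.008 m and z of lid_wide in the frame of ir_thermometer between -0.11 and -0.04 m and angle between the z axis of ir_thermometer and the z axis of relay_wide, either way round below 0.15 rad), for 2 s.
6. thermometer back in its holster and let go, supply still on (horizontal distance between ir_thermometer and holster_floor below 0.012 m and z of ir_thermometer in the frame of holster_floor below 0.008 m and angle between ir_thermometer's own z axis and vertical below 0.15 rad and contact force between ir_thermometer and the fingers below 0.1 N and value of joint supply_switch above 0.55 rad), for 0.2 s.
7. supply switched off (value of joint supply_switch below 0.15 rad), for 0.2 s.
At the end, for the whole second after the job is handed in: every relay present sits in the base of its own width (3 mm sideways, under 2.5 mm above the floor, tilt under 0.06 rad); the thermometer stands in its holster (12 mm sideways, 8 mm of the floor, tilt under 0.15 rad), let go, at rest; the supply lever is off (below 0.15 rad) (all of step 1 and horizontal distance between ir_thermometer and holster_floor below 0.012 m and z of ir_thermometer in the frame of holster_floor below 0.008 m and angle between ir_thermometer's own z axis and vertical below 0.15 rad and contact force between ir_thermometer and the fingers below 0.1 N and linear speed of ir_thermometer below 0.02 m/s); the robot touches nothing.
It fails at once if a bystander (solder reel, flux bottle, side cutter) is pushed more than 3 cm or upset (distance of any of solder_reel, flux_bottle, side_cutter from where it was at the start of the episode above 0.03 m or angle between flux_bottle's own z axis and vertical above 0.5 rad).
It fails at once if the thermometer knocks against the card or a fitted relay (more than 3 N) (contact force between ir_thermometer and relay_card above 3 N or contact force between ir_thermometer and relay_narrow above 3 N or contact force between ir_thermometer and relay_middle above 3 N or contact force between ir_thermometer and relay_wide above 3 N).
Of relay_narrow, relay_middle, relay_wide only 2 to 3 are there at a start; the rules pass over those that are not, and their reading is None.
At some moment in a run one of relay_narrow, relay_middle, relay_wide may be knocked a few centimetres aside while the robot is not near it.
It also fails if it takes over 200 s, if anything falls off the work surface, if the arm or the gripper's body presses on something with over 40 N, if the wrist force passes 120 N, or if a joint passes its speed limit or range.

## Working session

There is one attempt and no reset: what is moved stays moved. The work goes in short steps, Python scripts to look and compute and a tool call to move; the robot and the scene stay as the last step left them, time stands still between calls to the robot, and variables do not carry over. Pictures are saved under pics/ and viewed, at most 14 in all, crops included, and the job is handed in when it is done.

Besides the shell and the picture viewer there is one more tool, called as name(argument=value, ...) on one line, values as JSON. step_arm: Moves the arm, as the interface text tells. Its arguments: {"type":"object","properties":{"moves":{"type":"string"},"force":{"type":"number"}},"required":["moves"]}

```bash
mkdir -p pics; ls; cat > h.py <<'E'
import numpy as np, cv2
from scipy.spatial.transform import Rotation as R
from station import readout, viewer, env, models
np.set_printoptions(precision=4,suppress=True)
def snap(n,f=None):
    s=viewer.snapshot(n)
    if f: cv2.imwrite('pics/'+f+'.png',s['image'])
    return s
def c2w(s,st=None):
    if 'cam_to_world' in s: return np.array(s['cam_to_world'])
    st=st or readout.read_state()
    T=np.eye(4);T[:3,:3]=R.from_rotvec(st['tcp_rot']).as_matrix();T[:3,3]=st['eef_pos']
    return T@np.array(s['mount'])
def px2w(s,u,v,z,T=None):
    T=c2w(s) if T is None else T
    K=np.array(s['mtx']);d=np.linalg.inv(K)@[u,v,1];d=T[:3,:3]@[d[0],-d[1],-d[2]]
    return T[:3,3]+d*(z-T[2,3])/d[2]
def w2px(s,p,T=None):
    T=c2w(s) if T is None else T
    q=np.linalg.inv(T)@np.r_[p,1];q=np.array(s['mtx'])@[q[0],-q[1],-q[2]];return q[:2]/q[2]
def to(target,yaw=None):
    "shift in tool axes to world target"
    st=readout.read_state();M=R.from_rotvec(st['tcp_rot'])
    return M.inv().apply(np.array(target)-st['eef_pos'])
E
python3 - <<'E'
from h import *
st=readout.read_state();print(st['eef_pos'],R.from_rotvec(st['tcp_rot']).as_matrix(),st['time'])
for c in ['scene','top']:
    s=snap(c,c+'0'); print(c,s['mtx'],np.array(s['cam_to_world']))
    for t in ['relay_card','switch_tip','ir_thermometer','holster_floor','relay_narrow','relay_middle','relay_wide','seat_narrow','seat_middle','seat_wide','solder_reel','flux_bottle','side_cutter']:
        print(t,[(round(d['conf'],2),np.round(d['at'],3)) for d in models.spot_point(t,c)[:3]])
s=snap('wrist');print(s['mtx'],np.array(s['mount']))
E
```

```text
pics
[0.2219 0.6102 0.2162] [[-0.9398  0.3417 -0.0005]
 [ 0.3417  0.9398 -0.0019]
 [-0.0001 -0.002  -1.    ]] 0.0
scene [[402.8      0.     253.2716]
 [  0.     402.8    189.4714]
 [  0.       0.       1.    ]] [[ 0.7382  0.3348 -0.5856 -0.2897]
 [-0.6741  0.3986 -0.6218 -0.8637]
 [ 0.0252  0.8538  0.5199  0.7179]
 [ 0.      0.      0.      1.    ]]
relay_card [(0.89, array([0.442, 0.255, 0.026]))]
switch_tip []
ir_thermometer [(0.72, array([ 0.66 , -0.17 ,  0.012]))]
holster_floor [(0.93, array([ 0.656, -0.177,  0.006])), (0.55, array([ 0.273, -0.355,  0.004]))]
relay_narrow [(0.68, array([ 0.37 , -0.282,  0.003]))]
relay_middle []
relay_wide [(0.86, array([ 0.436, -0.388, -0.   ])), (0.61, array([ 0.476, -0.312, -0.002]))]
seat_narrow [(0.97, array([0.448, 0.297, 0.036])), (0.6, array([0.45 , 0.197, 0.035]))]
seat_middle [(0.7, array([0.445, 0.251, 0.033])), (0.68, array([0.445, 0.294, 0.036]))]
seat_wide [(0.71, array([0.451, 0.198, 0.035]))]
solder_reel [(0.82, array([ 0.55 , -0.413,  0.002]))]
flux_bottle [(0.55, array([ 0.487, -0.48 , -0.005]))]
side_cutter [(0.56, array([ 0.27
[... 560 characters left out ...]
-0.001]))]
relay_middle [(0.24, array([0.446, 0.297, 0.036]))]
relay_wide [(0.75, array([ 0.437, -0.388,  0.003])), (0.68, array([ 0.471, -0.314,  0.001]))]
seat_narrow [(0.57, array([0.449, 0.299, 0.035]))]
seat_middle [(0.94, array([0.449, 0.248, 0.036]))]
seat_wide [(0.68, array([0.449, 0.202, 0.033]))]
solder_reel [(0.67, array([ 0.548, -0.413,  0.001]))]
flux_bottle [(0.61, array([ 0.485, -0.477, -0.007]))]
side_cutter [(0.6, array([ 0.274, -0.358,  0.003]))]
[[268.4328   0.     261.2085]
 [  0.     268.4328 189.2511]
 [  0.       0.       1.    ]] [[ 0.0004  0.9624  0.2717  0.0692]
 [ 1.     -0.0002 -0.0006 -0.0014]
 [-0.0005  0.2717 -0.9624 -0.1569]
 [ 0.      0.      0.      1.    ]]
```

View pics/scene0.png

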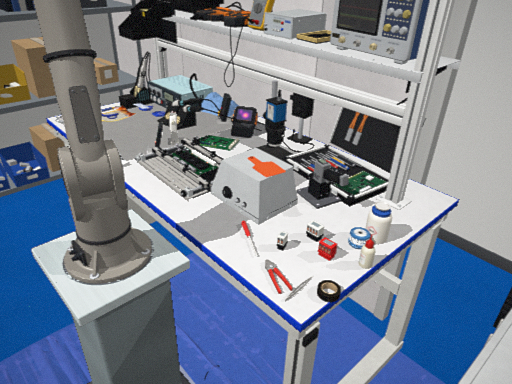

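View pics/top0.png

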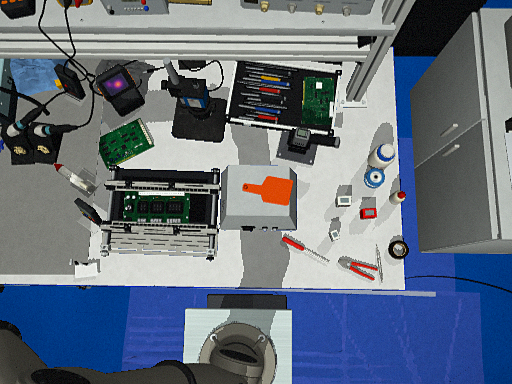

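The top picture shows the card at px (155,207) and the grey box at (260,198). The holster with the thermometer is at (300,145). There are two white relays, at (345,201) and (334,233). The red look-alike is at (368,213) and stays where it is. First I move over the card.

step_arm(moves="-0.354 -0.307 -0.184 0 0 70 0.085;-0.354 -0.307 -0.184 0 0 70 0.085;-0.354 -0.307 -0.184 0 0 70 0.085;-0.354 -0.307 -0.184 0 0 70 0.085;-0.354 -0.307 -0.184 0 0 70 0.085;-0.354 -0.307 -0.184 0 0 70 0.085;-0.354 -0.307 -0.184 0 0 70 0.085;-0.354 -0.307 -0.184 0 0 70 0.085;-0.354 -0.307 -0.184 0 0 70 0.085;-0.354 -0.307 -0.184 0 0 70 0.085")

```text
time: 2.28
eef_pos: [0.4112, 0.27, 0.3706]
tcp_rot: [-2.227, -2.215, -0.002]
ft_force: [1.1, 0.6, -0.0]
grip_width: 0.0848
grip_force: 0.0
```

```bash
python3 - <<'E'
from h import *
st=readout.read_state();print(st['eef_pos'],st['tcp_rot'],R.from_rotvec(st['tcp_rot']).as_matrix())
s=snap('wrist','w1');T=c2w(s,st);np.save('T1',T)
for t in ['relay_card','seat_narrow','seat_middle','seat_wide','switch_tip']:
    print(t,[(round(d['conf'],2),np.round(d['at'],4)) for d in models.spot_point(t,'wrist')[:3]])
cv2.imwrite('pics/w1b.png',cv2.resize(s['image'],(800,600)))
E
```

```text
[0.4112 0.27   0.3706] [-2.227  -2.2152 -0.0017] [[ 0.0053  1.      0.0004]
 [ 1.     -0.0053  0.0011]
 [ 0.0011  0.0004 -1.    ]]
relay_card [(0.86, array([0.4486, 0.2567, 0.027 ]))]
seat_narrow [(0.87, array([0.4429, 0.2918, 0.0379]))]
seat_middle [(0.77, array([0.446 , 0.2522, 0.033 ])), (0.56, array([0.4471, 0.1973, 0.0359]))]
seat_wide [(0.72, array([0.4474, 0.1939, 0.0359]))]
switch_tip [(0.48, array([0.4361, 0.331 , 0.0727]))]
```

View pics/w1b.png

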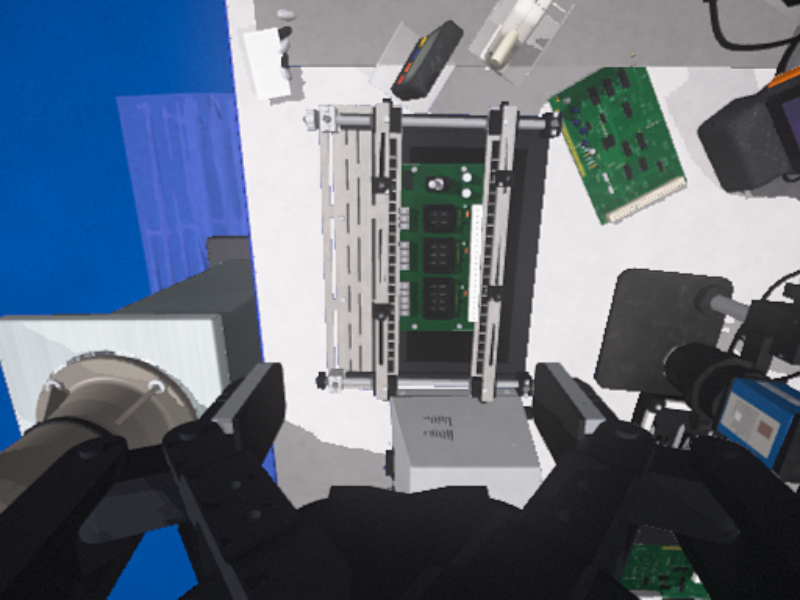

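The card is clear in this picture: bases at px (438,218), (438,254) and (440,299), switch at (436,184), and no relays fitted. Next I go to the relays.

step_arm(moves="-0.3 0.02 0.02 0 0 0 0.085;-0.3 0.02 0.02 0 0 0 0.085;-0.3 0.02 0.02 0 0 0 0.085;-0.3 0.02 0.02 0 0 0 0.085;-0.3 0.02 0.02 0 0 0 0.085;-0.4 0.03 0.02 0 0 0 0.085;-0.4 0.03 0.02 0 0 0 0.085;-0.4 0.03 0.02 0 0 0 0.085;-0.4 0.03 0.02 0 0 0 0.085;-0.4 0.03 0.02 0 0 0 0.085")

```text
time: 3.42
eef_pos: [0.4403, -0.1309, 0.3492]
tcp_rot: [2.221, 2.221, -0.001]
ft_force: [0.8, -0.5, 0.2]
grip_width: 0.0852
grip_force: 0.0
```

step_arm(moves="-0.18 0 0.03 0 0 0 0.085;-0.18 0 0.03 0 0 0 0.085;-0.18 0 0.03 0 0 0 0.085;-0.18 0 0.03 0 0 0 0.085;-0.18 0 0.03 0 0 0 0.085;-0.18 0 0.03 0 0 0 0.085;-0.18 0 0.03 0 0 0 0.085")

```text
time: 4.0
eef_pos: [0.4412, -0.3072, 0.3182]
tcp_rot: [-2.219, -2.221, 0.003]
ft_force: [0.7, 0.8, 0.2]
grip_width: 0.0845
grip_force: 0.0
```

```bash
python3 - <<'E'
from h import *
st=readout.read_state();print(st['eef_pos'],st['tcp_rot'],st['time'],st['joint_positions'],np.abs(st['qvel']).max())
s=snap('wrist','w2');T=c2w(s,st);np.save('T2',T)
for t in ['relay_narrow','relay_middle','relay_wide','lid_wide','lid_middle','lid_narrow','flux_bottle','ir_thermometer','holster_floor']:
    print(t,[(round(d['conf'],2),np.round(d['at'],4)) for d in models.spot_point(t,'wrist')[:3]])
cv2.imwrite('pics/w2b.png',cv2.resize(s['image'],(800,600)))
s1=dict(s);T1=np.load('T1.npy')
for u,v in [(438,218),(438,254),(440,299)]: print(px2w(s,u*.64,v*.64,.045,T1))
E
```

```text
[ 0.4412 -0.3072  0.3182] [-2.2191 -2.2206  0.0029] 4.0 [-0.3803  0.2475  1.1039  1.6738 -0.2238  1.3622  0.7593] 0.0438352753163014
relay_narrow [(0.61, array([ 0.3705, -0.284 ,  0.0022]))]
relay_middle []
relay_wide [(0.86, array([ 0.4734, -0.316 ,  0.0044])), (0.83, array([ 0.4346, -0.3853,  0.0021]))]
lid_wide [(0.89, array([ 0.474 , -0.3142,  0.048 ])), (0.85, array([ 0.4364, -0.392 ,  0.0455]))]
lid_middle [(0.29, array([ 0.372 , -0.2849,  0.001 ]))]
lid_narrow [(0.7, array([ 0.3698, -0.2814,  0.0482]))]
flux_bottle [(0.63, array([ 0.4871, -0.4789, -0.0023]))]
ir_thermometer [(0.67, array([ 0.6519, -0.1756,  0.0088]))]
holster_floor [(0.79, array([ 0.6549, -0.178 ,  0.0111]))]
[0.4448 0.2937 0.045 ]
[0.4453 0.2523 0.045 ]
[0.4485 0.1979 0.045 ]
```

View pics/w2b.png

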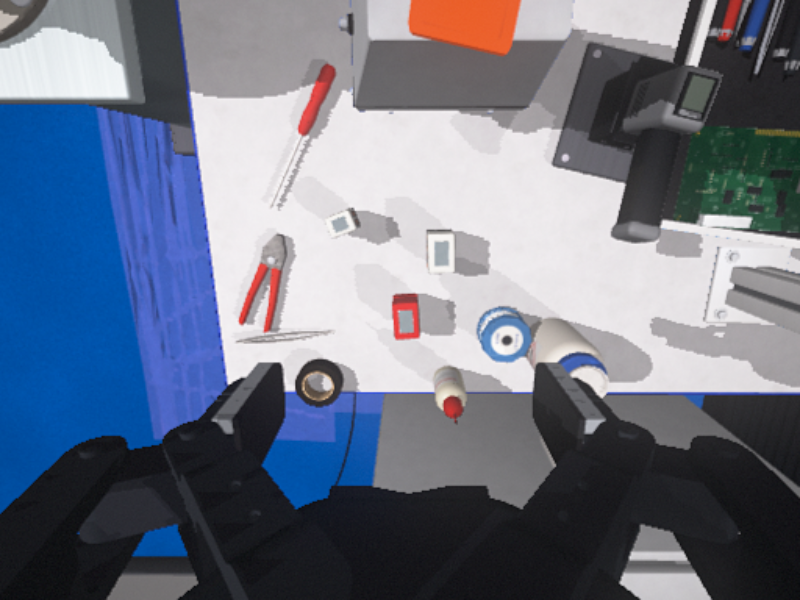

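White wide relay at px (440,250), narrow at (341,222) and turned, red look-alike at (405,315). The thermometer is at (655,110) with its handle towards -y. Next I get the relay yaws from the grey label on each lid.

```bash
python3 - <<'E'
from h import *
im=cv2.imread('pics/w2.png');T=np.load('T2.npy');s=snap('wrist')
for n,c in [('wide',(.474,-.315)),('narrow',(.370,-.283))]:
    h=.04;W=np.array([[c[0]-h,c[1]-h],[c[0]+h,c[1]-h],[c[0]+h,c[1]+h],[c[0]-h,c[1]+h]])
    src=np.float32([w2px(s,[*w,.0465],T) for w in W]);dst=np.float32([[0,280],[280,280],[280,0],[0,0]])
    r=cv2.warpPerspective(im,cv2.getPerspectiveTransform(src,dst),(280,280),flags=cv2.INTER_CUBIC)
    cv2.imwrite(f'pics/r_{n}.png',r)
a=np.hstack([cv2.imread('pics/r_wide.png'),cv2.imread('pics/r_narrow.png')]);cv2.imwrite('pics/r.png',a)
E
```

```text
(no output)
```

View pics/r.png

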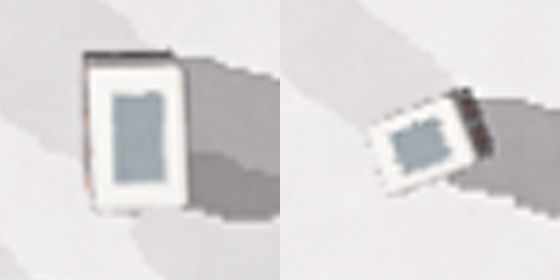

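step_arm(moves="-0.0067 0.0322 0.2 0 0 -2 0.06;-0.0067 0.0322 0.2 0 0 -2 0.06;-0.0067 0.0322 0.2 0 0 -2 0.06;-0.0067 0.0322 0.2 0 0 -2 0.06;-0.0067 0.0322 0.2 0 0 -2 0.06;-0.0067 0.0322 0.2 0 0 -2 0.06;-0.0067 0.0322 0.2 0 0 -2 0.06")

```text
time: 5.13
eef_pos: [0.4721, -0.3142, 0.1184]
tcp_rot: [-2.18, -2.258, 0.003]
ft_force: [0.1, -0.1, 0.5]
grip_width: 0.06
grip_force: 0.0
```

```bash
python3 - <<'E'
from h import *
st=readout.read_state();print(st['eef_pos'],R.from_rotvec(st['tcp_rot']).as_matrix(),st['joint_positions'])
s=snap('wrist','w3');T=c2w(s,st)
for t in ['relay_wide','lid_wide']:
    print(t,[(round(d['conf'],2),np.round(d['at'],4)) for d in models.spot_point(t,'wrist')[:3]])
c=(.474,-.315);h=.04;W=np.array([[c[0]-h,c[1]-h],[c[0]+h,c[1]-h],[c[0]+h,c[1]+h],[c[0]-h,c[1]+h]])
src=np.float32([w2px(s,[*w,.0465],T) for w in W]);dst=np.float32([[0,280],[280,280],[280,0],[0,0]])
cv2.imwrite('pics/r3.png',cv2.warpPerspective(s['image'],cv2.getPerspectiveTransform(src,dst),(280,280),flags=cv2.INTER_CUBIC))
E
```

```text
[ 0.4721 -0.3142  0.1184] [[-0.0352  0.9994 -0.0037]
 [ 0.9994  0.0352  0.001 ]
 [ 0.0011 -0.0036 -1.    ]] [-0.179   0.51    0.9181  1.8599 -0.4734  1.0116  0.9744]
relay_wide [(0.75, array([ 0.4734, -0.3155,  0.0042])), (0.67, array([ 0.4388, -0.3859, -0.0008])), (0.32, array([ 0.4746, -0.3132,  0.0469]))]
lid_wide [(0.87, array([ 0.4728, -0.3118,  0.0454])), (0.58, array([ 0.4346, -0.3895,  0.0461]))]
```

View pics/r3.png

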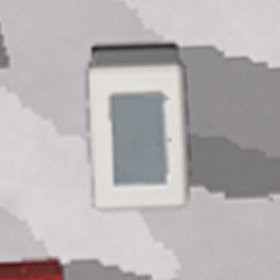

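The lid centre is at px (138,137), as measured before. I go down and grasp.

step_arm(moves="0 0.001 0.035 0 0 0 0.06;0 0.001 0.06 0 0 0 0.06;0 0.001 0.08 0 0 0 0.06;0 0.001 0.087 0 0 0 0.06;0 0.001 0.087 0 0 0 0.06;0 0.001 0.087 0 0 0 0.02;0 0.001 0.087 0 0 0 0.02;0 0.001 0.087 0 0 0 0.02;0 0.001 0.087 0 0 0 0.02;0 0.001 0.087 0 0 0 0.02", force=40)

```text
time: 6.12
eef_pos: [0.4746, -0.3149, 0.0333]
tcp_rot: [2.181, 2.259, 0.001]
ft_force: [0.3, 0.5, -0.1]
grip_width: 0.0196
grip_force: 0.0
```

step_arm(moves="0 0 0 0 0 0 0.02;0 0 0 0 0 0 0.02;0 0 -0.04 0 0 0 0.02;0 0 -0.08 0 0 0 0.02;0 0 -0.12 0 0 0 0.02;0 0 -0.16 0 0 0 0.02;0.02 0 -0.2 0 0 0 0.02;0.05 0 -0.22 0 0 0 0.02;0.09 0 -0.22 0 0 0 0.02;0.13 0 -0.22 0 0 0 0.02")

```text
time: 6.95
eef_pos: [0.4699, -0.185, 0.254]
tcp_rot: [2.184, 2.255, 0.003]
ft_force: [0.8, 1.2, 0.3]
grip_width: 0.02
grip_force: 0.0
```

```bash
python3 - <<'E'
from h import *
st=readout.read_state();print(st['eef_pos'],R.from_rotvec(st['tcp_rot']).as_matrix(),st['joint_positions'])
s=snap('wrist');T=c2w(s,st)
for c in ['wrist','top']:
  s=snap(c,'q_'+c)
  for t in ['relay_wide','lid_wide','relay_narrow','relay_middle']:
    print(t,[(round(d['conf'],2),np.round(d['at'],4)) for d in models.spot_point(t,c)[:3]])
cv2.imwrite('pics/w4b.png',cv2.resize(cv2.imread('pics/q_wrist.png'),(800,600)))
E
```

```text
[ 0.4699 -0.185   0.254 ] [[-0.0319  0.9995  0.0034]
 [ 0.9995  0.0319 -0.0004]
 [-0.0005  0.0034 -1.    ]] [-0.6714  0.2005  1.108   1.8472 -0.193   1.2069  0.5292]
relay_wide [(0.63, array([ 0.4371, -0.3869,  0.0008])), (0.61, array([ 0.4748, -0.3148,  0.0037]))]
lid_wide [(0.77, array([ 0.4382, -0.3893,  0.0478])), (0.64, array([ 0.4773, -0.3102,  0.0464]))]
relay_narrow [(0.64, array([ 0.3727, -0.2831,  0.0025]))]
relay_middle [(0.5, array([ 0.4772, -0.3111,  0.0475])), (0.31, array([ 0.3719, -0.2843,  0.0029]))]
relay_wide [(0.51, array([ 0.471 , -0.3142, -0.0033])), (0.49, array([ 0.4386, -0.3876,  0.0018]))]
lid_wide [(0.68, array([ 0.4753, -0.3138,  0.0456])), (0.67, array([ 0.4362, -0.3885,  0.0479]))]
relay_narrow [(0.42, array([ 0.3746, -0.2829, -0.0009]))]
relay_middle [(0.41, array([ 0.4845, -0.4769, -0.0026]))]
```

View pics/w4b.png

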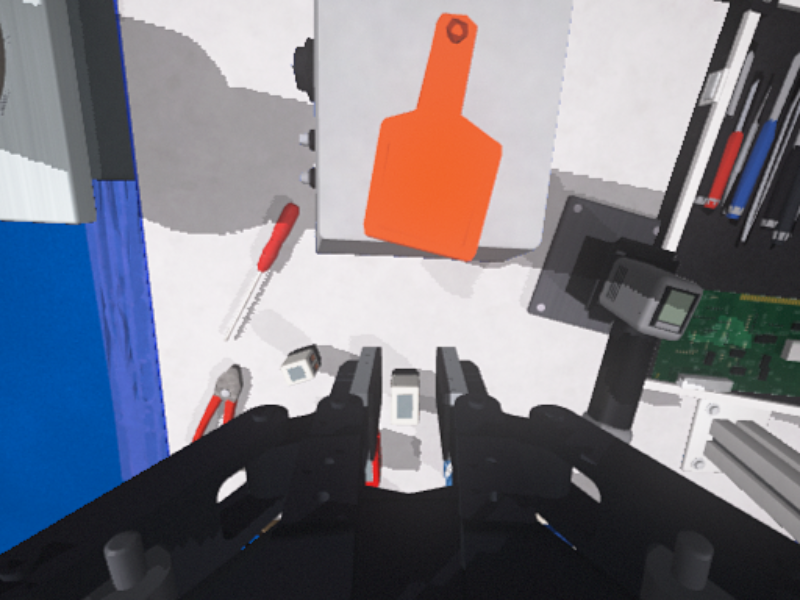

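The gripper closed on nothing: the relay still stands at px (403,397). In the picture the fingertips sit about 30 mm shorter than the stated tip position, so they closed above the lid. I go down again more slowly and deeper, checking the force.

step_arm(moves="-0.1295 0 0 0 0 0 0.06;-0.1295 0 0.03 0 0 0 0.06;-0.1295 0 0.06 0 0 0 0.06;-0.1295 0 0.1 0 0 0 0.06;-0.1295 0 0.14 0 0 0 0.06;-0.1295 0 0.18 0 0 0 0.06;-0.1295 0 0.2 0 0 0 0.06;-0.1295 0 0.219 0 0 0 0.06;-0.1295 0 0.219 0 0 0 0.06")

```text
time: 8.25
eef_pos: [0.4704, -0.3128, 0.0288]
tcp_rot: [-2.178, -2.252, 0.005]
ft_force: [-1.2, 0.5, -0.1]
grip_width: 0.0598
grip_force: 0.0
```

```bash
python3 - <<'E'
from h import *
st=readout.read_state();print(st['eef_pos'],st['ft_force'],R.from_rotvec(st['tcp_rot']).as_matrix(),to([.4734,-.3141,.005]))
s=snap('wrist','w5');print(w2px(s,[.4734,-.3141,.0465]), w2px(s,st['eef_pos']))
E
```

```text
[ 0.4704 -0.3128  0.0288] [-1.1663  0.4835 -0.0933] [[-0.0334  0.9994 -0.0084]
 [ 0.9994  0.0334  0.0041]
 [ 0.0044 -0.0083 -1.    ]] [-0.0015  0.0031  0.0237]
[264.7512 235.4284] [259.9649 221.3346]
```

View pics/w5.png

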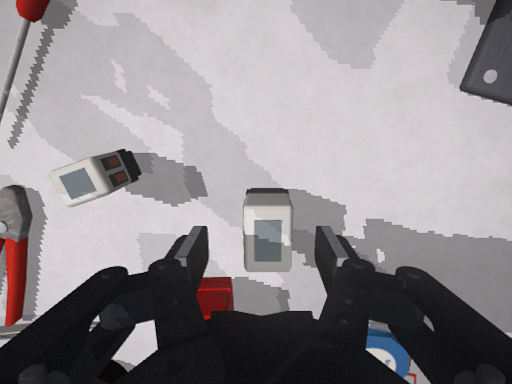

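Confirmed: at TCP z = 0.029 the pads (px 207 to 316, row 228) are still above the lid (268,240). The tips stand about 20 mm behind the TCP, so I go down another 29 mm.

step_arm(moves="-0.0015 0.003 0 0 0 0 0.06;-0.0015 0.003 0.01 0 0 0 0.06;-0.0015 0.003 0.02 0 0 0 0.06;-0.0015 0.003 0.029 0 0 0 0.06;-0.0015 0.003 0.029 0 0 0 0.06;-0.0015 0.003 0.029 0 0 0 0.04;-0.0015 0.003 0.029 0 0 0 0.02;-0.0015 0.003 0.029 0 0 0 0.02;-0.0015 0.003 0.029 0 0 0 0.02;-0.0015 0.003 0.029 0 0 0 0.02", force=40)

```text
time: 9.13
eef_pos: [0.4774, -0.3159, 0.0049]
tcp_rot: [2.181, 2.259, 0.0]
ft_force: [0.4, 0.6, 1.1]
grip_width: 0.0274
grip_force: 40.2
```

step_arm(moves="0 0 -0.03 0 0 0 0.02;0 0 -0.07 0 0 0 0.02;0 0 -0.11 0 0 0 0.02;0 0 -0.15 0 0 0 0.02;0 0 -0.19 0 0 0 0.02;0.02 0 -0.22 0 0 0 0.02;0.06 0 -0.22 0 0 0 0.02;0.1 -0.004 -0.22 0 0 0 0.02;0.14 -0.005 -0.22 0 0 0 0.02;0.18 -0.006 -0.22 0 0 0 0.02")

```text
time: 9.97
eef_pos: [0.464, -0.1344, 0.2242]
tcp_rot: [-2.183, -2.258, -0.001]
ft_force: [0.4, 0.6, -0.7]
grip_width: 0.027
grip_force: 39.9
```

step_arm(moves="0.04 -0.002 0 0 0 0 0.02;0.08 -0.004 0 0 0 0 0.02;0.12 -0.006 0 0 0 0 0.02;0.16 -0.008 0 0 0 0 0.02;0.2 -0.01 0 0 0 0 0.02;0.23 -0.01 0 0 0 0 0.02;0.25 -0.01 0 0 0 0 0.02;0.255 -0.01 0 0 0 0 0.02;0.255 -0.01 0 0 0 0 0.02;0.255 -0.01 0 0 0 0 0.02")

```text
time: 10.8
eef_pos: [0.4457, 0.1171, 0.2244]
tcp_rot: [2.183, 2.259, -0.001]
ft_force: [0.2, -0.4, -2.3]
grip_width: 0.0275
grip_force: 39.9
```

```bash
cat >> h.py <<'E'
def rect(s,T,c,h,z,f,n=560):
    W=np.array([[c[0]-h,c[1]-h],[c[0]+h,c[1]-h],[c[0]+h,c[1]+h],[c[0]-h,c[1]+h]])
    src=np.float32([w2px(s,[*w,z],T) for w in W]);dst=np.float32([[0,n],[n,n],[n,0],[0,0]])
    cv2.imwrite('pics/'+f+'.png',cv2.warpPerspective(s['image'],cv2.getPerspectiveTransform(src,dst),(n,n),flags=cv2.INTER_CUBIC))
E
python3 - <<'E'
from h import *
st=readout.read_state();print(st['eef_pos'],R.from_rotvec(st['tcp_rot']).as_matrix(),st['joint_positions'],st['grip_width'])
s=snap('wrist','w6');T=c2w(s,st)
for t in ['relay_card','seat_narrow','seat_middle','seat_wide','switch_tip']:
    print(t,[(round(d['conf'],2),np.round(d['at'],4)) for d in models.spot_point(t,'wrist')[:3]])
rect(s,T,(.447,.26),.1,.045,'r6')
E
```

```text
[0.4457 0.1171 0.2244] [[-0.0339  0.9994 -0.0003]
 [ 0.9994  0.0339 -0.0007]
 [-0.0007 -0.0003 -1.    ]] [-1.3025  0.069   1.0058  1.9755 -0.0637  1.1304 -0.2366] 0.027490371106866973
relay_card [(0.81, array([0.4467, 0.2546, 0.0253]))]
seat_narrow [(0.69, array([0.4441, 0.2927, 0.0379])), (0.17, array([0.4456, 0.2535, 0.0321]))]
seat_middle [(0.6, array([0.4436, 0.253 , 0.0337]))]
seat_wide [(0.66, array([0.4504, 0.1947, 0.035 ]))]
switch_tip []
```

View pics/r6.png

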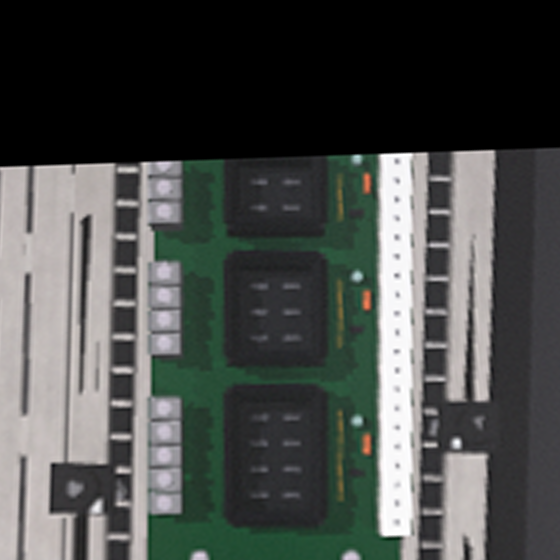

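Rim centres in the picture: wide at px (275,456), i.e. (0.4453, 0.197); middle at (276,309), i.e. (0.4456, 0.2496). The card's yaw is about 0. Next I check how the relay sits in the grip, using its lid label.

```bash
python3 - <<'E'
from h import *
s=snap('wrist')
im=cv2.imread('pics/w6.png').astype(int)
c=np.array(s['mount']);
for dx in (0,.0018): print(dx,w2px(s,[dx,0,-.0416],c),w2px(s,[dx+.021,0,-.0416],c),w2px(s,[dx-.021,0,-.0416],c))
print(im[200:300:2,261].tolist())
print(im[262,225:300:2].tolist())
E
```

```text
0 [262.9242 259.5411] [263.0193 218.8927] [262.8371 296.7619]
0.0018 [262.932  256.1977] [263.0278 215.2337] [262.8443 293.695 ]
[[113, 113, 116], [127, 129, 132], [127, 128, 130], [127, 131, 132], [128, 131, 132], [129, 132, 134], [131, 134, 137], [131, 131, 134], [169, 171, 175], [217, 222, 223], [220, 223, 226], [224, 227, 229], [223, 227, 229], [223, 227, 229], [224, 227, 230], [223, 226, 229], [216, 222, 224], [155, 150, 140], [153, 147, 139], [154, 148, 140], [155, 148, 140], [155, 149, 142], [154, 147, 140], [152, 146, 139], [155, 149, 142], [98, 94, 91], [101, 97, 93], [102, 99, 93], [98, 95, 91], [99, 97, 91], [115, 111, 105], [113, 109, 103], [113, 108, 104], [113, 111, 103], [113, 110, 103], [114, 109, 102], [117, 112, 106], [116, 111, 106], [115, 111, 104], [114, 110, 105], [112, 108, 103], [148, 151, 153], [164, 168, 171], [165, 169, 172], [164, 169, 172], [164, 168, 171], [153, 156, 158], [212, 207, 208], [209, 203, 206], [210, 207, 208]]
[[43, 44, 43], [50, 47, 50], [49, 48, 48], [43, 42, 43], [74, 75, 77], [136, 139, 141], [161, 164, 168], [166, 170, 174], [165, 170, 172], [166, 170, 173], [156, 159, 160], [112, 109, 102], [115, 110, 103], [116, 112, 105], [112, 109, 102], [116, 111, 104], [114, 109, 104], [113, 109, 103], [113, 109, 103], [111, 107, 102], [98, 97, 90], [99, 95, 90], [99, 96, 91], [100, 97, 92], [101, 96, 91], [100, 97, 90], [115, 115, 113], [144, 147, 149], [142, 144, 147], [142, 146, 149], [142, 144, 148], [138, 141, 143], [115, 117, 119], [39, 37, 37], [49, 49, 50], [50, 47, 47], [44, 41, 42], [44, 42, 41]]
```

step_arm(moves="0.035 0.001 0 0 0 1 0.02;0.065 0.002 0.02 0 0 1.9 0.02;0.0789 0.0023 0.05 0 0 1.9 0.02;0.0789 0.0023 0.09 0 0 1.9 0.02;0.0789 0.0023 0.12 0 0 1.9 0.02;0.0789 0.0023 0.14 0 0 1.9 0.02;0.0789 0.0023 0.149 0 0 1.9 0.02;0.0789 0.0023 0.149 0 0 1.9 0.02;0.0789 0.0023 0.149 0 0 1.9 0.02;0.0789 0.0023 0.149 0 0 1.9 0.02")

```text
time: 11.98
eef_pos: [0.4467, 0.198, 0.077]
tcp_rot: [2.219, 2.223, 0.005]
ft_force: [0.2, 1.2, -0.4]
grip_width: 0.0275
grip_force: 39.9
```

```bash
python3 - <<'E'
from h import *
st=readout.read_state();print(st['eef_pos'],R.from_rotvec(st['tcp_rot']).as_matrix(),st['ft_force'],to([.4453,.196,.05]))
E
```

```text
[0.4467 0.198  0.077 ] [[-0.0018  1.      0.0026]
 [ 1.      0.0018  0.0019]
 [ 0.0019  0.0026 -1.    ]] [ 0.213   1.19   -0.4455] [-0.0021 -0.0015  0.027 ]
```

step_arm(moves="-0.0015 -0.001 0.005 0 0 0 0.02;-0.0015 -0.001 0.012 0 0 0 0.02;-0.0015 -0.001 0.018 0 0 0 0.02;-0.0015 -0.001 0.022 0 0 0 0.02;-0.0015 -0.001 0.022 0 0 0 0.02;-0.0015 -0.001 0.022 0 0 0 0.02")

```text
time: 12.48
eef_pos: [0.4441, 0.1959, 0.0532]
tcp_rot: [-2.219, -2.224, 0.001]
ft_force: [-0.1, 0.4, -0.5]
grip_width: 0.0271
grip_force: 39.9
```

step_arm(moves="0 0 0.003 0 0 0 0.02;0 0 0.006 0 0 0 0.02;0 0 0.009 0 0 0 0.02;0 0 0.009 0 0 0 0.02")

```text
time: 12.82
eef_pos: [0.4448, 0.1961, 0.0442]
tcp_rot: [2.219, 2.223, 0.001]
ft_force: [1.7, 0.1, -1.6]
grip_width: 0.0274
grip_force: 39.8
```

step_arm(moves="0 0 0.002 0 0 0 0.02;0 0 0.004 0 0 0 0.02;0 0 0.004 0 0 0 0.02;0 0 0.004 0 0 0 0.02")

```text
time: 13.15
eef_pos: [0.4449, 0.1961, 0.0405]
tcp_rot: [2.219, 2.223, 0.001]
ft_force: [3.3, 0.1, -2.8]
grip_width: 0.0272
grip_force: 39.8
```

step_arm(moves="0 0.0007 0.002 0 0 0 0.02;0 0.0007 0.004 0 0 0 0.02;0 0.0007 0.006 0 0 0 0.02;0 0.0007 0.006 0 0 0 0.02")

```text
time: 13.48
eef_pos: [0.445, 0.1962, 0.0397]
tcp_rot: [-2.215, -2.217, 0.001]
ft_force: [-16.0, -5.2, 58.6]
grip_width: 0.0274
grip_force: 47.8
```

Bottomed at TCP z = 0.0397, which puts the underside at about 0.035, the seat floor. I relax the push, open and rise.

step_arm(moves="0 0 -0.004 0 0 0 0.02;0 0 -0.005 0 0 0 0.03;0 0 -0.005 0 0 0 0.05;0 0 -0.005 0 0 0 0.05;0 0 -0.015 0 0 0 0.06;0 0 -0.04 0 0 0 0.06;0 0 -0.08 0 0 0 0.06;0 0 -0.12 0 0 0 0.06;0 0 -0.16 0 0 0 0.06;0 0 -0.2 0 0 0 0.06")

```text
time: 14.32
eef_pos: [0.4445, 0.1951, 0.2362]
tcp_rot: [2.22, 2.222, -0.002]
ft_force: [-0.3, 1.8, -0.4]
grip_width: 0.0602
grip_force: 0.0
```

```bash
python3 - <<'E'
from h import *
st=readout.read_state();print(st['eef_pos'],R.from_rotvec(st['tcp_rot']).as_matrix(),st['joint_positions'],st['grip_width'])
s=snap('wrist','w7');T=c2w(s,st);rect(s,T,(.447,.23),.08,.0815,'r7')
for t in ['lid_wide','relay_wide','switch_tip']:
    print(t,[(round(d['conf'],2),np.round(d['at'],4)) for d in models.spot_point(t,'wrist')[:3]])
s=snap('top')
for t in ['relay_narrow','lid_narrow','relay_middle']:
    print(t,[(round(d['conf'],2),np.round(d['at'],4)) for d in models.spot_point(t,'top')[:3]])
E
```

```text
[0.4445 0.1951 0.2362] [[-0.0009  1.     -0.0009]
 [ 1.      0.0009 -0.0012]
 [-0.0012 -0.0009 -1.    ]] [-1.4014  0.1354  0.9918  1.9085 -0.1225  1.1627 -0.3639] 0.06021600317660489
lid_wide [(0.78, array([0.4492, 0.2009, 0.0816]))]
relay_wide [(0.9, array([0.4459, 0.1955, 0.0394]))]
switch_tip [(0.42, array([0.4352, 0.3309, 0.0752]))]
relay_narrow [(0.51, array([ 0.3725, -0.282 , -0.002 ]))]
lid_narrow [(0.55, array([ 0.3716, -0.2867,  0.0474]))]
relay_middle []
```

View pics/r7.png

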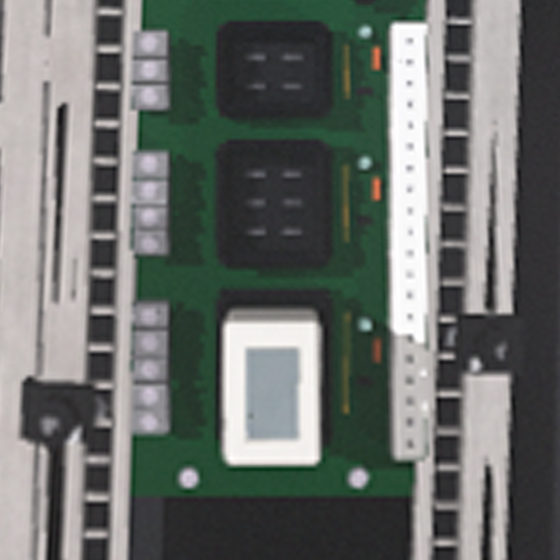

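The wide relay stands upright in the wide base (lid px (271,388)). The narrow base at (275,70) and the middle base at (274,204) are empty. Now I go for the narrow relay.

step_arm(moves="-0.04 0 0 0 0 0 0.06;-0.08 0 0 0 0 0 0.06;-0.12 0 0 0 0 0 0.06;-0.16 0 0 0 0 0 0.06;-0.2 0 0 0 0 -3 0.06;-0.24 -0.005 0 0 0 -6 0.06;-0.28 -0.01 0 0 0 -9 0.06;-0.32 -0.015 0 0 0 -12 0.06;-0.36 -0.02 0 0 0 -15 0.06;-0.4 -0.03 0 0 0 -18 0.06")

```text
time: 15.55
eef_pos: [0.4196, -0.1861, 0.234]
tcp_rot: [-1.853, -2.536, 0.0]
ft_force: [1.2, 0.4, 0.1]
grip_width: 0.06
grip_force: 0.0
```

```bash
python3 - <<'E'
from h import *
st=readout.read_state();print(st['eef_pos'],R.from_rotvec(st['tcp_rot']).as_matrix(),st['joint_positions'])
print(to([.371,-.2836,.11]))
E
```

```text
[ 0.4196 -0.1861  0.234 ] [[-0.3038  0.9527 -0.0009]
 [ 0.9527  0.3038  0.0004]
 [ 0.0006 -0.0007 -1.    ]] [-0.9337  0.109   1.3562  1.9678 -0.1165  1.154   0.7774]
[-0.0782 -0.0758  0.124 ]
```

step_arm(moves="-0.03 -0.03 0.02 0 0 -2 0.06;-0.06 -0.06 0.05 0 0 -2 0.06;-0.0782 -0.0758 0.08 0 0 -2 0.06;-0.0782 -0.0758 0.11 0 0 -2 0.06;-0.0782 -0.0758 0.124 0 0 -2 0.06;-0.0782 -0.0758 0.124 0 0 -2 0.06;-0.0782 -0.0758 0.124 0 0 -2 0.06;-0.0782 -0.0758 0.124 0 0 -2 0.06")

```text
time: 16.22
eef_pos: [0.3719, -0.2833, 0.1113]
tcp_rot: [1.812, 2.565, -0.0]
ft_force: [-0.1, -0.0, 0.5]
grip_width: 0.06
grip_force: 0.0
```

```bash
python3 - <<'E'
from h import *
st=readout.read_state();print(st['eef_pos'],R.from_rotvec(st['tcp_rot']).as_matrix(),st['joint_positions'])
s=snap('wrist','w8');T=c2w(s,st);rect(s,T,(.371,-.2836),.035,.0465,'r8',490)
print([(round(d['conf'],2),np.round(d['at'],4)) for d in models.spot_point('lid_narrow','wrist')[:3]])
E
```

```text
[ 0.3719 -0.2833  0.1113] [[-0.3343  0.9425  0.0006]
 [ 0.9425  0.3343 -0.0007]
 [-0.0009  0.0003 -1.    ]] [-0.3447  0.3642  1.0895  2.0956 -0.4103  0.9127  1.3169]
[]
```

View pics/r8.png

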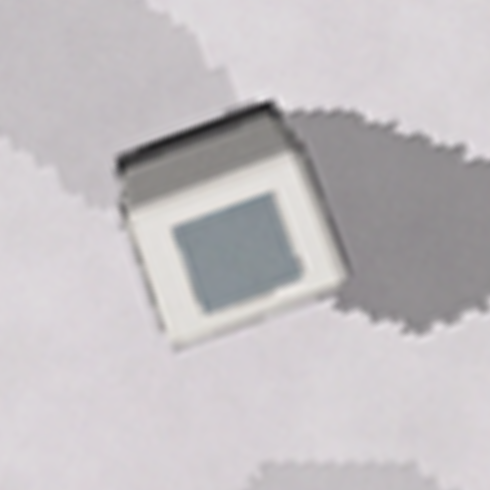

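The lid centre is at px (237,245), i.e. (0.370, -0.2836), yaw about 20°. Now I grasp it.

step_arm(moves="0 -0.002 0.03 0 0 0 0.06;0 -0.002 0.06 0 0 0 0.06;0 -0.002 0.085 0 0 0 0.06;0 -0.002 0.1 0 0 0 0.06;0 -0.002 0.107 0 0 0 0.06;0 -0.002 0.107 0 0 0 0.06;0 -0.002 0.107 0 0 0 0.03;0 -0.002 0.107 0 0 0 0.02;0 -0.002 0.107 0 0 0 0.02;0 -0.002 0.107 0 0 0 0.02")

```text
time: 17.15
eef_pos: [0.3706, -0.2844, 0.005]
tcp_rot: [1.811, 2.564, 0.002]
ft_force: [0.1, 0.7, 7.2]
grip_width: 0.0274
grip_force: 39.4
```

step_arm(moves="0 0 0 0 0 0 0.02;0 0 0 0 0 0 0.02")

```text
time: 17.32
eef_pos: [0.3706, -0.2844, 0.005]
tcp_rot: [1.812, 2.564, 0.002]
ft_force: [-0.2, 1.2, 7.6]
grip_width: 0.0278
grip_force: 39.5
```

step_arm(moves="0 0 -0.04 0 0 0 0.02;0 0 -0.08 0 0 0 0.02;0 0 -0.12 0 0 0 0.02;0 0 -0.16 0 0 0 0.02;0 0 -0.2 0 0 0 0.02;0.02 0.03 -0.22 0 0 2 0.02;0.05 0.055 -0.22 0 0 4 0.02;0.085 0.075 -0.22 0 0 6 0.02;0.12 0.09 -0.22 0 0 8 0.02;0.155 0.105 -0.22 0 0 10 0.02")

```text
time: 18.15
eef_pos: [0.4131, -0.1379, 0.2235]
tcp_rot: [-2.001, -2.415, 0.003]
ft_force: [-1.0, 0.5, -0.5]
grip_width: 0.0275
grip_force: 40.0
```

```bash
python3 - <<'E'
from h import *
st=readout.read_state();print(st['eef_pos'],R.from_rotvec(st['tcp_rot']).as_matrix(),st['joint_positions'],st['grip_width'])
print(to([.4455,.292,.225]))
E
```

```text
[ 0.4131 -0.1379  0.2235] [[-0.186   0.9825 -0.0051]
 [ 0.9825  0.186   0.002 ]
 [ 0.0029 -0.0046 -1.    ]] [-1.1429 -0.0919  1.3233  2.0256  0.0967  1.1457  0.326 ] 0.027481523178104112
[ 0.4163  0.1118 -0.0009]
```

step_arm(moves="0.035 0.015 0 0 0 1 0.02;0.075 0.025 0 0 0 2 0.02;0.11 0.035 0 0 0 3.5 0.02;0.15 0.045 0 0 0 5 0.02;0.19 0.055 0 0 0 6 0.02;0.23 0.065 0 0 0 7 0.02;0.265 0.075 0 0 0 8 0.02;0.305 0.085 0 0 0 9 0.02;0.345 0.095 0 0 0 10 0.02;0.38 0.103 0 0 0 10.7 0.02")

```text
time: 18.98
eef_pos: [0.4427, 0.2565, 0.2245]
tcp_rot: [-2.215, -2.22, 0.001]
ft_force: [0.2, 0.4, -1.0]
grip_width: 0.0274
grip_force: 40.0
```

step_arm(moves="0.03 0.002 0 0 0 0 0.02;0.036 0.002 0.03 0 0 0 0.02;0.036 0.002 0.06 0 0 0 0.02;0.036 0.002 0.09 0 0 0 0.02;0.036 0.002 0.12 0 0 0 0.02;0.036 0.002 0.14 0 0 0 0.02;0.036 0.002 0.145 0 0 0 0.02;0.036 0.002 0.145 0 0 0 0.02")

```text
time: 19.65
eef_pos: [0.4434, 0.2892, 0.0785]
tcp_rot: [-2.217, -2.219, 0.007]
ft_force: [1.1, -0.3, -0.4]
grip_width: 0.0276
grip_force: 40.0
```

```bash
python3 - <<'E'
from h import *
st=readout.read_state();M=R.from_rotvec(st['tcp_rot']).as_matrix();print(st['eef_pos'],M,st['joint_positions'],st['grip_width'])
print(to([.4455,.292,.054]),np.degrees(np.arctan2(M[1,1],M[0,1])))
E
```

```text
[0.4434 0.2892 0.0785] [[-0.0012  1.     -0.0068]
 [ 1.      0.0012  0.0002]
 [ 0.0002 -0.0068 -1.    ]] [-1.2551  0.4431  0.7529  1.9768 -0.3962  0.8773 -0.2884] 0.027617156982139433
[0.0028 0.0023 0.0245] 0.06689528356894456
```

step_arm(moves="0.0025 0.002 0.006 0 0 0 0.02;0.0025 0.002 0.012 0 0 0 0.02;0.0025 0.002 0.018 0 0 0 0.02;0.0025 0.002 0.023 0 0 0 0.02;0.0025 0.002 0.023 0 0 0 0.02;0.0025 0.002 0.023 0 0 0 0.02")

```text
time: 20.15
eef_pos: [0.446, 0.2924, 0.0563]
tcp_rot: [-2.216, -2.219, 0.003]
ft_force: [0.3, -0.9, -1.0]
grip_width: 0.028
grip_force: 40.0
```

step_arm(moves="0 0 0 0 0 0 0.02;0 0 0.003 0 0 0 0.02;0 0 0.006 0 0 0 0.02;0 0 0.009 0 0 0 0.02;0 0 0.009 0 0 0 0.02")

```text
time: 20.57
eef_pos: [0.4458, 0.2927, 0.0469]
tcp_rot: [-2.216, -2.219, 0.003]
ft_force: [0.3, 0.5, -0.8]
grip_width: 0.0273
grip_force: 40.1
```

step_arm(moves="0 0 0.003 0 0 0 0.02;0 0 0.006 0 0 0 0.02;0 0 0.006 0 0 0 0.02")

```text
time: 20.82
eef_pos: [0.4459, 0.2928, 0.0409]
tcp_rot: [-2.216, -2.22, 0.003]
ft_force: [-0.1, 1.0, -1.7]
grip_width: 0.0275
grip_force: 40.0
```

step_arm(moves="0 0 0.002 0 0 0 0.02;0 0 0.004 0 0 0 0.02;0 0 0.004 0 0 0 0.02")

```text
time: 21.07
eef_pos: [0.4462, 0.2929, 0.04]
tcp_rot: [-2.214, -2.217, 0.003]
ft_force: [-6.1, -1.5, 22.8]
grip_width: 0.0275
grip_force: 43.0
```

Bottomed at the same height as the wide relay (0.040), so both are home. I release, rise and go to the toggle, straddling it with a small opening.

step_arm(moves="0 0 -0.003 0 0 0 0.03;0 0 -0.003 0 0 0 0.05;0 0 -0.003 0 0 0 0.05;0 0 -0.015 0 0 0 0.05;0 0 -0.04 0 0 0 0.05;0 0 -0.07 0 0 0 0.05;0.01 0 -0.08 0 0 0 0.05;0.03 -0.005 -0.09 0 0 0 0.04;0.038 -0.009 -0.09 0 0 0 0.03;0.038 -0.009 -0.09 0 0 0 0.03")

```text
time: 21.9
eef_pos: [0.436, 0.3335, 0.1275]
tcp_rot: [-2.21, -2.224, 0.002]
ft_force: [0.0, -0.2, 0.6]
grip_width: 0.0301
grip_force: 0.0
```

```bash
python3 - <<'E'
from h import *
st=readout.read_state();M=R.from_rotvec(st['tcp_rot']).as_matrix();print(st['eef_pos'],M,st['joint_positions'],st['grip_width'])
s=snap('wrist','w9');cv2.imwrite('pics/w9b.png',cv2.resize(s['image'],(800,600)))
print('tip',w2px(s,[.434,.331,.071])*1.5625,'lidN',w2px(s,[.4455,.293,.0815])*1.5625)
print(to([.437,.331,.044]))
for t in ['switch_tip','lid_narrow','relay_narrow']: print(t,[(round(d['conf'],2),np.round(d['at'],4)) for d in models.spot_point(t,'wrist')[:3]])
E
```

```text
[0.436  0.3335 0.1275] [[-0.0066  1.     -0.0054]
 [ 1.      0.0066  0.0036]
 [ 0.0037 -0.0054 -1.    ]] [-1.3458  0.4065  0.7825  1.8936 -0.349   0.9833 -0.3993] 0.03014446768507913
tip [406.1722 310.3495] lidN [427.2903 384.543 ]
[-0.0004  0.0014  0.0828]
switch_tip [(0.42, array([0.4363, 0.3316, 0.0774]))]
lid_narrow [(0.91, array([0.4418, 0.2937, 0.0851]))]
relay_narrow [(0.86, array([0.4464, 0.2941, 0.0376]))]
```

View pics/w9b.png

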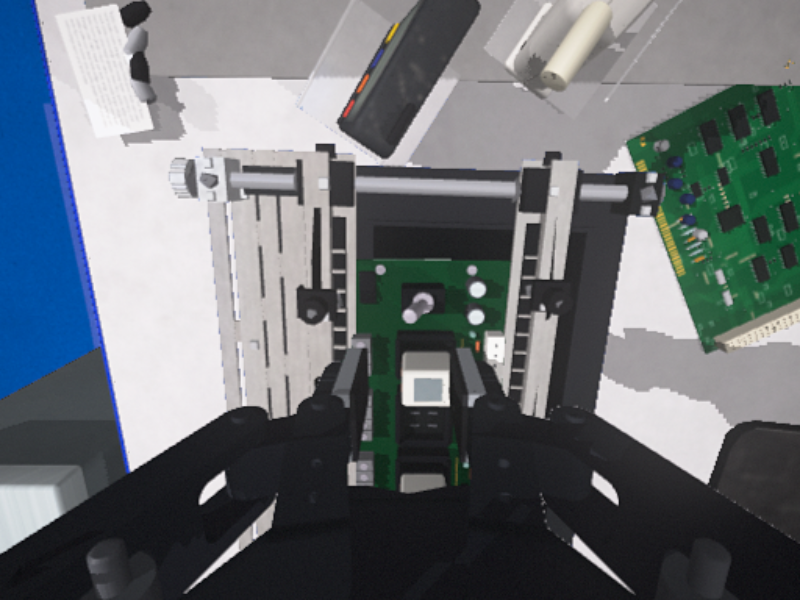

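The toggle tip is at px (412,313) and the narrow relay is seated at (430,375). The fingers line up with the tip, so I go down and push to +x.

step_arm(moves="-0.001 0.002 0.02 0 0 0 0.03;-0.001 0.002 0.045 0 0 0 0.03;-0.001 0.002 0.06 0 0 0 0.03;-0.001 0.002 0.07 0 0 0 0.03;-0.001 0.002 0.08 0 0 0 0.03;-0.001 0.002 0.081 0 0 0 0.03")

```text
time: 22.6
eef_pos: [0.4383, 0.3282, 0.0449]
tcp_rot: [-2.217, -2.219, 0.008]
ft_force: [0.0, -0.6, -0.1]
grip_width: 0.0302
grip_force: 0.0
```

step_arm(moves="0 0.006 0 0 0 0 0.03;0 0.012 0 0 0 0 0.03;0 0.018 0 0 0 0 0.03;0 0.023 0 0 0 0 0.03;0 0.025 0 0 0 0 0.03;0 0.025 0 0 0 0 0.03")

```text
time: 23.1
eef_pos: [0.4609, 0.3299, 0.0472]
tcp_rot: [-2.211, -2.216, 0.012]
ft_force: [-10.6, -1.3, 11.8]
grip_width: 0.0303
grip_force: 6.8
```

```bash
python3 - <<'E'
from h import *
st=readout.read_state();M=R.from_rotvec(st['tcp_rot']).as_matrix();print(st['eef_pos'],M[:,1],st['ft_force'])
s=snap('wrist','w10');T=c2w(s)
print(w2px(s,[.434,.331,.071]),w2px(s,[.453,.331,.071]))
im=s['image'].astype(int);r=int(w2px(s,[.45,.331,.071])[1]);print(r,im[r,200:330:3].sum(1).tolist())
for c in ['wrist','scene']:
  if c=='scene': snap(c)
  print([(round(d['conf'],2),np.round(d['at'],4)) for d in models.spot_point('switch_tip',c)[:3]])
E
```

```text
[0.4609 0.3299 0.0472] [ 0.9999  0.0021 -0.0138] [-10.597   -1.2796  11.8374]
[212.8138 240.141 ] [247.6206 240.429 ]
240 [125, 123, 120, 118, 110, 148, 305, 299, 304, 68, 85, 88, 177, 237, 402, 415, 419, 321, 117, 126, 138, 136, 135, 142, 135, 99, 220, 496, 481, 332, 111, 92, 181, 308, 308, 312, 105, 120, 122, 307, 586, 91, 122, 135]
[(0.56, array([0.4535, 0.3346, 0.0718]))]
[(0.59, array([ 0.4859, -0.4798, -0.0014]))]
```

Tip at x = 0.4535 and the force has risen against the stop: the switch is on. I back off and rise.

step_arm(moves="0 -0.008 0 0 0 0 0.03;0 -0.01 0 0 0 0 0.03;0 -0.01 -0.02 0 0 0 0.034;0 -0.01 -0.05 0 0 0 0.034;0 -0.01 -0.09 0 0 0 0.05;0 -0.01 -0.13 0 0 0 0.06;0 -0.01 -0.17 0 0 0 0.06;-0.03 -0.01 -0.2 0 0 0 0.06;-0.07 -0.01 -0.2 0 0 0 0.06;-0.11 -0.01 -0.2 0 0 0 0.06")

```text
time: 24.13
eef_pos: [0.4579, 0.2188, 0.2489]
tcp_rot: [-2.216, -2.223, -0.008]
ft_force: [0.6, -0.8, -0.7]
grip_width: 0.0602
grip_force: 0.0
```

```bash
python3 - <<'E'
from h import *
st=readout.read_state();print(st['eef_pos'],st['joint_positions'])
s=snap('wrist','w11')
for t in ['switch_tip','lid_narrow','relay_narrow','lid_wide','relay_wide']: print(t,[(round(d['conf'],2),np.round(d['at'],4)) for d in models.spot_point(t,'wrist')[:3]])
print(to([.5,0,.33]))
E
```

```text
[0.4579 0.2188 0.2489] [-1.34    0.1683  0.9197  1.8477 -0.1487  1.1913 -0.369 ]
switch_tip [(0.61, array([0.4528, 0.3335, 0.075 ]))]
lid_narrow [(0.75, array([0.444 , 0.2915, 0.0838]))]
relay_narrow [(0.92, array([0.4462, 0.2908, 0.0361])), (0.44, array([0.4472, 0.1955, 0.0334]))]
lid_wide [(0.9, array([0.4444, 0.1994, 0.0828])), (0.54, array([0.4467, 0.2944, 0.0361])), (0.26, array([0.4536, 0.3323, 0.0745]))]
relay_wide [(0.6, array([0.4458, 0.1933, 0.0404]))]
[-0.22    0.0436 -0.0845]
```

step_arm(moves="-0.03 0 -0.02 0 0 0 0.06;-0.065 0.01 -0.04 0 0 0 0.06;-0.1 0.02 -0.06 0 0 0 0.06;-0.135 0.03 -0.06 0 0 0 0.06;-0.17 0.05 -0.06 0 0 0 0.06;-0.205 0.07 -0.06 0 0 0 0.06;-0.24 0.09 -0.06 0 0 0 0.06;-0.275 0.11 -0.06 0 0 0 0.06;-0.31 0.13 -0.06 0 0 0 0.06;-0.345 0.15 -0.06 0 0 0 0.06")

```text
time: 25.27
eef_pos: [0.6081, -0.1257, 0.3033]
tcp_rot: [-2.212, -2.223, 0.005]
ft_force: [0.5, 0.8, 0.9]
grip_width: 0.06
grip_force: 0.0
```

step_arm(moves="-0.025 0.02 0.01 0 0 0 0.06;-0.045 0.035 0.01 0 0 0 0.06;-0.045 0.035 0.01 0 0 0 0.06;-0.045 0.035 0.01 0 0 0 0.06")

```text
time: 25.6
eef_pos: [0.6418, -0.1711, 0.2928]
tcp_rot: [-2.216, -2.219, 0.007]
ft_force: [-0.6, 0.5, 0.9]
grip_width: 0.0602
grip_force: 0.0
```

```bash
python3 - <<'E'
from h import *
st=readout.read_state();print(st['eef_pos'],R.from_rotvec(st['tcp_rot']).as_matrix(),st['joint_positions'])
s=snap('wrist','w12');T=c2w(s,st);rect(s,T,(.65,-.2),.1,.133,'r12',600)
for t in ['ir_thermometer','holster_floor']: print(t,[(round(d['conf'],2),np.round(d['at'],4)) for d in models.spot_point(t,'wrist')[:3]])
E
```

```text
[ 0.6418 -0.1711  0.2928] [[-0.0012  1.     -0.0073]
 [ 1.      0.0012  0.0009]
 [ 0.001  -0.0073 -1.    ]] [-0.4138  0.5481  0.9651  1.402  -0.445   1.428   0.5476]
ir_thermometer [(0.59, array([ 0.6535, -0.1764,  0.0075]))]
holster_floor [(0.82, array([ 0.6551, -0.1771,  0.0093])), (0.48, array([ 0.6557, -0.1771,  0.0087]))]
```

View pics/r12.png

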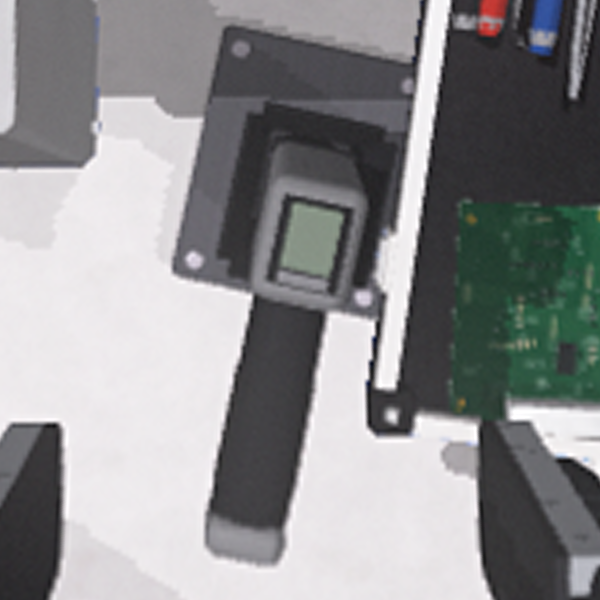

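The barrel top is at px (311,243), with the handle running down to (245,540). The holster's edges give a yaw of about 11.5°. I turn and approach.

step_arm(moves="-0.007 0.0127 0.02 0 0 4 0.06;-0.007 0.0127 0.06 0 0 8 0.06;-0.007 0.0127 0.1 0 0 11.5 0.06;-0.007 0.0127 0.12 0 0 11.5 0.06;-0.007 0.0127 0.13 0 0 11.5 0.06;-0.007 0.0127 0.13 0 0 11.5 0.06;-0.007 0.0127 0.13 0 0 11.5 0.06")

```text
time: 26.33
eef_pos: [0.6539, -0.1766, 0.1656]
tcp_rot: [-2.427, -1.989, 0.002]
ft_force: [-0.0, -0.3, -0.1]
grip_width: 0.0604
grip_force: 0.0
```

```bash
python3 - <<'E'
from h import *
st=readout.read_state();M=R.from_rotvec(st['tcp_rot']).as_matrix();print(st['eef_pos'],M,np.degrees(np.arctan2(M[1,1],M[0,1])))
s=snap('wrist','w13')
for t in ['ir_thermometer','holster_floor']: print(t,[(round(d['conf'],2),np.round(d['at'],4)) for d in models.spot_point(t,'wrist')[:3]])
print(to([.6545,-.1785,.074]))
E
```

```text
[ 0.6539 -0.1766  0.1656] [[ 0.1961  0.9806 -0.0033]
 [ 0.9806 -0.1961  0.0021]
 [ 0.0014 -0.0037 -1.    ]] -11.3085607748224
ir_thermometer [(0.66, array([ 0.6515, -0.1763,  0.0089]))]
holster_floor [(0.96, array([ 0.6523, -0.1785,  0.0062]))]
[-0.0007  0.0004  0.0928]
```

View pics/w13.png

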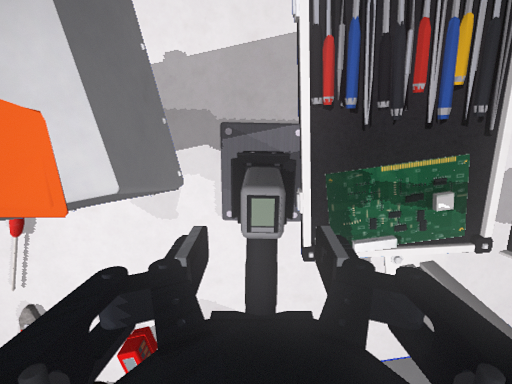

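In this picture the barrel (262,205) is centred between the pads and square to them. I go down and grip with more force.

step_arm(moves="-0.0007 0 0.02 0 0 0 0.06;-0.0007 0 0.045 0 0 0 0.06;-0.0007 0 0.07 0 0 0 0.06;-0.0007 0 0.085 0 0 0 0.06;-0.0007 0 0.0915 0 0 0 0.06;-0.0007 0 0.0915 0 0 0 0.06;-0.0007 0 0.0915 0 0 0 0.06", force=60)

```text
time: 27.07
eef_pos: [0.6533, -0.1785, 0.0741]
tcp_rot: [-2.429, -1.987, 0.002]
ft_force: [1.0, 0.5, -0.6]
grip_width: 0.0602
grip_force: 0.0
```

step_arm(moves="0 0 0 0 0 0 0.045;0 0 0 0 0 0 0.036;0 0 0 0 0 0 0.028;0 0 0 0 0 0 0.025;0 0 0 0 0 0 0.025;0 0 0 0 0 0 0.025")

```text
time: 27.57
eef_pos: [0.6538, -0.1784, 0.0745]
tcp_rot: [-2.429, -1.988, 0.001]
ft_force: [-0.0, -0.6, 5.7]
grip_width: 0.0329
grip_force: 59.9
```

```bash
python3 - <<'E'
from h import *
st=readout.read_state();M=R.from_rotvec(st['tcp_rot']).as_matrix();print(st['eef_pos'],M,np.degrees(np.arctan2(M[1,1],M[0,1])),st['ft_force'],st['torque'])
E
```

```text
[ 0.6538 -0.1784  0.0745] [[ 0.1978  0.9802 -0.0019]
 [ 0.9802 -0.1978  0.0015]
 [ 0.0011 -0.0022 -1.    ]] -11.406567758649853 [-0.0414 -0.6492  5.661 ] [ 0.0747 -0.064  -0.0377]
```

step_arm(moves="0 0 -0.008 0 0 0 0.025;0 0 -0.02 0 0 0 0.025;0 0 -0.04 0 0 0 0.025;0 0 -0.065 0 0 0 0.025;0 0 -0.09 0 0 0 0.025;0 0 -0.12 0 0 0 0.025;0 0 -0.15 0 0 0 0.025;0 0 -0.18 0 0 0 0.025;0 0 -0.205 0 0 0 0.025;0 0 -0.215 0 0 0 0.025")

```text
time: 28.4
eef_pos: [0.654, -0.1797, 0.2924]
tcp_rot: [-2.431, -1.988, 0.0]
ft_force: [0.5, -1.0, -1.7]
grip_width: 0.0335
grip_force: 60.7
```

step_arm(moves="0.02 -0.014 0 0 0 0 0.025;0.042 -0.03 0 0 0 0 0.025;0.067 -0.047 0 0 0 0 0.025;0.092 -0.065 0 0 0 0 0.025;0.117 -0.083 0 0 0 0 0.025;0.142 -0.1 0 0 0 0 0.025;0.167 -0.118 0 0 0 0 0.025;0.192 -0.136 0 0 0 0 0.025;0.217 -0.153 0 0 0 0 0.025;0.242 -0.171 0 0 0 0 0.025")

```text
time: 29.23
eef_pos: [0.5319, 0.0936, 0.2881]
tcp_rot: [-2.427, -1.985, 0.007]
ft_force: [0.2, 1.0, -1.9]
grip_width: 0.0332
grip_force: 60.7
```

```bash
python3 - <<'E'
from h import *
st=readout.read_state();print(st['eef_pos'],R.from_rotvec(st['tcp_rot']).as_matrix(),st['joint_positions'],st['ft_force'],st['grip_width'])
print(to([.4455,.293,.216]))
E
```

```text
[0.5319 0.0936 0.2881] [[ 0.1983  0.9801 -0.0076]
 [ 0.9801 -0.1983  0.0021]
 [ 0.0006 -0.0079 -1.    ]] [-1.1809  0.3186  1.1733  1.7138 -0.3051  1.3203 -0.1458] [ 0.2018  1.0417 -1.8529] 0.03320433523577287
[ 0.1782 -0.1237  0.0732]
```

step_arm(moves="0.025 -0.018 0 0 0 0 0.025;0.05 -0.036 0 0 0 0 0.025;0.075 -0.054 0 0 0 0 0.025;0.1 -0.072 0 0 0 0 0.025;0.125 -0.09 0.01 0 0 0 0.025;0.15 -0.108 0.03 0 0 0 0.025;0.168 -0.118 0.05 0 0 0 0.025;0.176 -0.123 0.065 0 0 0 0.025;0.178 -0.1235 0.072 0 0 0 0.025;0.178 -0.1235 0.072 0 0 0 0.025")

```text
time: 30.07
eef_pos: [0.4458, 0.2911, 0.2158]
tcp_rot: [-2.427, -1.988, 0.012]
ft_force: [-0.3, -0.0, -1.7]
grip_width: 0.0332
grip_force: 60.6
```

```bash
python3 - <<'E'
from h import *
st=readout.read_state();print(st['eef_pos'],R.from_rotvec(st['tcp_rot']).as_matrix()[:,2],st['joint_positions'],st['grip_width'])
print(to([.4455,.293,.216]))
s=snap('wrist','w14')
for t in ['ir_thermometer','lid_narrow','relay_narrow','relay_wide']: print(t,[(round(d['conf'],2),np.round(d['at'],4)) for d in models.spot_point(t,'wrist')[:3]])
s=snap('top');print([(round(d['conf'],2),np.round(d['at'],4)) for d in models.spot_point('ir_thermometer','top')[:3]])
s=snap('scene');print([(round(d['conf'],2),np.round(d['at'],4)) for d in models.spot_point('ir_thermometer','scene')[:3]])
E
```

```text
[0.4458 0.2911 0.2158] [-0.0085 -0.0014 -1.    ] [-1.5468  0.3699  1.129   1.8321 -0.3641  1.1784 -0.496 ] 0.03324689602915377
[ 0.0018 -0.0007 -0.0002]
ir_thermometer [(0.67, array([0.4473, 0.2953, 0.1519]))]
lid_narrow []
relay_narrow [(0.98, array([0.4472, 0.2951, 0.0359]))]
relay_wide []
[(0.83, array([0.4495, 0.2951, 0.153 ]))]
[(0.92, array([0.4529, 0.2997, 0.1545]))]
```

The thermometer is over the lid within about 3 mm. I make a small correction and hold.

step_arm(moves="-0.001 -0.0015 0 0 0 0 0.025;-0.001 -0.0015 0 0 0 0 0.025;-0.001 -0.0015 0 0 0 0 0.025;-0.001 -0.0015 0 0 0 0 0.025;-0.001 -0.0015 0 0 0 0 0.025;-0.001 -0.0015 0 0 0 0 0.025;-0.001 -0.0015 0 0 0 0 0.025;-0.001 -0.0015 0 0 0 0 0.025;-0.001 -0.0015 0 0 0 0 0.025;-0.001 -0.0015 0 0 0 0 0.025")

```text
time: 31.35
eef_pos: [0.446, 0.291, 0.2179]
tcp_rot: [-2.428, -1.986, 0.004]
ft_force: [0.3, -0.4, -1.8]
grip_width: 0.0334
grip_force: 60.6
```

step_arm(moves="0 0 0 0 0 0 0.025;0 0 0 0 0 0 0.025;0 0 0 0 0 0 0.025;0 0 0 0 0 0 0.025;0 0 0 0 0 0 0.025;0 0 0 0 0 0 0.025;0 0 0 0 0 0 0.025;0 0 0 0 0 0 0.025;0 0 0 0 0 0 0.025;0 0 0 0 0 0 0.025")

```text
time: 32.18
eef_pos: [0.446, 0.291, 0.2179]
tcp_rot: [-2.428, -1.986, 0.004]
ft_force: [0.7, -0.3, -2.2]
grip_width: 0.0334
grip_force: 60.6
```

step_arm(moves="0 0 0 0 0 0 0.025;0 0 0 0 0 0 0.025;0 0 0 0 0 0 0.025;0 0 0 0 0 0 0.025;0 0 0 0 0 0 0.025;0 0 0 0 0 0 0.025;0 0 0 0 0 0 0.025;0 0 0 0 0 0 0.025;0 0 0 0 0 0 0.025;0 0 0 0 0 0 0.025")

```text
time: 33.02
eef_pos: [0.446, 0.2911, 0.2179]
tcp_rot: [-2.427, -1.986, 0.004]
ft_force: [0.6, -0.2, -2.6]
grip_width: 0.0333
grip_force: 60.6
```

step_arm(moves="0 0 0 0 0 0 0.025;0 0 0 0 0 0 0.025;0 0 0 0 0 0 0.025;0 0 0 0 0 0 0.025;0 0 0 0 0 0 0.025;0 0 0 0 0 0 0.025;0 0 0 0 0 0 0.025;0 0 0 0 0 0 0.025;0 0 0 0 0 0 0.025;0 0 0 0 0 0 0.025")

```text
time: 33.85
eef_pos: [0.446, 0.2911, 0.2179]
tcp_rot: [-2.427, -1.986, 0.004]
ft_force: [-0.3, 0.3, -2.5]
grip_width: 0.0332
grip_force: 60.6
```

```bash
python3 - <<'E'
from h import *
st=readout.read_state();print(st['eef_pos'],R.from_rotvec(st['tcp_rot']).as_matrix(),st['joint_positions'],st['grip_width'])
s=snap('top');T=c2w(s)
for c in ['top','scene']:
  if c=='scene': snap(c)
  for t in ['ir_thermometer','relay_narrow','relay_wide','lid_narrow','lid_wide','switch_tip']: print(c,t,[(round(d['conf'],2),np.round(d['at'],4)) for d in models.spot_point(t,c)[:2]])
print(to([.4450,.196,.216]))
E
```

```text
[0.446  0.2911 0.2179] [[ 0.1979  0.9802 -0.005 ]
 [ 0.9802 -0.1979  0.0023]
 [ 0.0013 -0.0054 -1.    ]] [-1.5523  0.3642  1.1334  1.8329 -0.3616  1.1766 -0.4992] 0.0331927828175301
top ir_thermometer [(0.69, array([0.446 , 0.2954, 0.1551])), (0.66, array([0.4417, 0.1982, 0.0342]))]
top relay_narrow [(0.49, array([0.4509, 0.2982, 0.0333])), (0.49, array([0.4501, 0.1996, 0.0815]))]
top relay_wide [(0.56, array([0.4453, 0.1997, 0.0357])), (0.43, array([ 0.4372, -0.3884,  0.0018]))]
top lid_narrow [(0.64, array([0.4494, 0.2919, 0.081 ])), (0.63, array([0.4484, 0.2916, 0.1552]))]
top lid_wide [(0.48, array([ 0.4328, -0.3909,  0.0507])), (0.47, array([0.4465, 0.1984, 0.0831]))]
top switch_tip []
scene ir_thermometer [(0.98, array([0.4501, 0.2955, 0.155 ]))]
scene relay_narrow [(0.51, array([0.4448, 0.2981, 0.0358]))]
scene relay_wide [(0.54, array([ 0.4341, -0.3879,  0.0047])), (0.52, array([0.445 , 0.2001, 0.0321]))]
scene lid_narrow [(0.4, array([0.4485, 0.2942, 0.0863]))]
scene lid_wide [(0.87, array([ 0.4405, -0.3884,  0.0441])), (0.43, array([0.4437, 0.2009, 0.0815]))]
scene switch_tip []
[-0.0934  0.0179  0.0017]
```

The thermometer and the narrow relay agree within a millimetre or two, held for over 3 s. I shift 96 mm to the wide relay and hold.

step_arm(moves="-0.01 0.002 0 0 0 0 0.025;-0.025 0.005 0 0 0 0 0.025;-0.04 0.008 0 0 0 0 0.025;-0.055 0.011 0 0 0 0 0.025;-0.07 0.014 0 0 0 0 0.025;-0.083 0.0167 0 0 0 0 0.025;-0.091 0.0183 0 0 0 0 0.025;-0.094 0.019 0 0 0 0 0.025;-0.094 0.019 0 0 0 0 0.025;-0.094 0.019 0 0 0 0 0.025")

```text
time: 35.38
eef_pos: [0.446, 0.1959, 0.2178]
tcp_rot: [-2.426, -1.987, 0.003]
ft_force: [-0.2, 0.9, -2.5]
grip_width: 0.0332
grip_force: 60.6
```

```bash
python3 - <<'E'
from h import *
st=readout.read_state();print(st['eef_pos'],R.from_rotvec(st['tcp_rot']).as_matrix()[:,2],st['joint_positions'])
print(to([.4460,.195,.216]))
for c in ['wrist','top','scene']:
  snap(c)
  for t in ['ir_thermometer','relay_wide','lid_wide']: print(c,t,[(round(d['conf'],2),np.round(d['at'],4)) for d in models.spot_point(t,c)[:2]])
E
```

```text
[0.446  0.1959 0.2178] [-0.0048  0.003  -1.    ] [-1.5394  0.2469  1.2168  1.9307 -0.2599  1.1404 -0.4197]
[-0.0009  0.0002  0.0018]
wrist ir_thermometer [(0.56, array([0.4449, 0.1985, 0.1475]))]
wrist relay_wide [(0.63, array([0.4424, 0.197 , 0.1515])), (0.62, array([0.4433, 0.1963, 0.0398]))]
wrist lid_wide [(0.94, array([0.4461, 0.2008, 0.082 ]))]
top ir_thermometer [(0.76, array([0.447 , 0.2021, 0.1537])), (0.59, array([0.4461, 0.204 , 0.0338]))]
top relay_wide [(0.66, array([0.4421, 0.2009, 0.0342])), (0.48, array([0.4424, 0.1965, 0.0331]))]
top lid_wide [(0.64, array([0.444 , 0.1977, 0.0823])), (0.43, array([ 0.4367, -0.3899,  0.0482]))]
scene ir_thermometer [(0.88, array([0.4502, 0.1999, 0.154 ]))]
scene relay_wide [(0.88, array([ 0.4364, -0.3855,  0.0054])), (0.54, array([0.4463, 0.1982, 0.0335]))]
scene lid_wide [(0.66, array([ 0.4356, -0.3883,  0.0458])), (0.43, array([0.4453, 0.1997, 0.0861]))]
```

Aligned within about 2 mm. Now I hold.

step_arm(moves="-0.001 -0.001 0 0 0 0 0.025;-0.001 -0.001 0 0 0 0 0.025;-0.001 -0.001 0 0 0 0 0.025;-0.001 -0.001 0 0 0 0 0.025;-0.001 -0.001 0 0 0 0 0.025;-0.001 -0.001 0 0 0 0 0.025;-0.001 -0.001 0 0 0 0 0.025;-0.001 -0.001 0 0 0 0 0.025;-0.001 -0.001 0 0 0 0 0.025;-0.001 -0.001 0 0 0 0 0.025")

```text
time: 36.82
eef_pos: [0.4448, 0.1944, 0.2177]
tcp_rot: [-2.427, -1.986, 0.004]
ft_force: [-0.1, -0.3, -2.1]
grip_width: 0.0335
grip_force: 60.6
```

step_arm(moves="0 0 0 0 0 0 0.025;0 0 0 0 0 0 0.025;0 0 0 0 0 0 0.025;0 0 0 0 0 0 0.025;0 0 0 0 0 0 0.025;0 0 0 0 0 0 0.025;0 0 0 0 0 0 0.025;0 0 0 0 0 0 0.025;0 0 0 0 0 0 0.025;0 0 0 0 0 0 0.025")

```text
time: 37.65
eef_pos: [0.4448, 0.1944, 0.2177]
tcp_rot: [-2.427, -1.986, 0.004]
ft_force: [0.4, 0.4, -2.9]
grip_width: 0.0333
grip_force: 60.6
```

step_arm(moves="0 0 0 0 0 0 0.025;0 0 0 0 0 0 0.025;0 0 0 0 0 0 0.025;0 0 0 0 0 0 0.025;0 0 0 0 0 0 0.025;0 0 0 0 0 0 0.025;0 0 0 0 0 0 0.025;0 0 0 0 0 0 0.025;0 0 0 0 0 0 0.025;0 0 0 0 0 0 0.025")

```text
time: 38.48
eef_pos: [0.4448, 0.1944, 0.2177]
tcp_rot: [-2.427, -1.986, 0.004]
ft_force: [-0.6, 0.1, -1.8]
grip_width: 0.0336
grip_force: 60.6
```

step_arm(moves="0 0 0 0 0 0 0.025;0 0 0 0 0 0 0.025;0 0 0 0 0 0 0.025;0 0 0 0 0 0 0.025;0 0 0 0 0 0 0.025;0 0 0 0 0 0 0.025;0 0 0 0 0 0 0.025;0 0 0 0 0 0 0.025;0 0 0 0 0 0 0.025;0 0 0 0 0 0 0.025")

```text
time: 39.32
eef_pos: [0.4448, 0.1944, 0.2177]
tcp_rot: [-2.427, -1.986, 0.004]
ft_force: [0.3, -0.8, -2.6]
grip_width: 0.0334
grip_force: 60.6
```

```bash
python3 - <<'E'
from h import *
st=readout.read_state();print(st['eef_pos'],R.from_rotvec(st['tcp_rot']).as_matrix())
print(to([.6538,-.1784,.29]))
E
```

```text
[0.4448 0.1944 0.2177] [[ 0.1979  0.9802 -0.005 ]
 [ 0.9802 -0.1979  0.0023]
 [ 0.0013 -0.0054 -1.    ]]
[-0.3239  0.2782 -0.0742]
```

step_arm(moves="0 0 -0.02 0 0 0 0.025;-0.01 0.01 -0.04 0 0 0 0.025;-0.03 0.027 -0.06 0 0 0 0.025;-0.052 0.045 -0.074 0 0 0 0.025;-0.076 0.065 -0.074 0 0 0 0.025;-0.1 0.086 -0.074 0 0 0 0.025;-0.124 0.106 -0.074 0 0 0 0.025;-0.148 0.127 -0.074 0 0 0 0.025;-0.172 0.148 -0.074 0 0 0 0.025;-0.196 0.168 -0.074 0 0 0 0.025")

```text
time: 40.15
eef_pos: [0.5718, -0.0323, 0.2902]
tcp_rot: [-2.427, -1.987, 0.004]
ft_force: [0.4, 1.2, -1.5]
grip_width: 0.0334
grip_force: 60.9
```

step_arm(moves="-0.024 0.02 0 0 0 0 0.025;-0.048 0.041 0 0 0 0 0.025;-0.072 0.062 0 0 0 0 0.025;-0.096 0.082 0 0 0 0 0.025;-0.115 0.099 0 0 0 0 0.025;-0.126 0.108 0 0 0 0 0.025;-0.127 0.11 0 0 0 0 0.025;-0.127 0.11 0 0 0 0 0.025;-0.127 0.11 0 0 0 0 0.025")

```text
time: 40.9
eef_pos: [0.6538, -0.1762, 0.2893]
tcp_rot: [-2.425, -1.987, 0.004]
ft_force: [-0.3, 0.3, -2.1]
grip_width: 0.0333
grip_force: 60.8
```

```bash
python3 - <<'E'
from h import *
st=readout.read_state();M=R.from_rotvec(st['tcp_rot']).as_matrix();print(st['eef_pos'],M,np.degrees(np.arctan2(M[1,1],M[0,1])))
print(to([.6538,-.1784,.155]))
E
```

```text
[ 0.6538 -0.1762  0.2893] [[ 0.1968  0.9804 -0.0058]
 [ 0.9804 -0.1968  0.0034]
 [ 0.0022 -0.0064 -1.    ]] -11.351402020299844
[-0.0025  0.0013  0.1343]
```

step_arm(moves="-0.0022 0.0005 0.02 0 0 0 0.025;-0.0022 0.0005 0.045 0 0 0 0.025;-0.0022 0.0005 0.07 0 0 0 0.025;-0.0022 0.0005 0.095 0 0 0 0.025;-0.0022 0.0005 0.115 0 0 0 0.025;-0.0022 0.0005 0.128 0 0 0 0.025;-0.0022 0.0005 0.134 0 0 0 0.025;-0.0022 0.0005 0.134 0 0 0 0.025;-0.0022 0.0005 0.134 0 0 0 0.025")

```text
time: 41.65
eef_pos: [0.6538, -0.1791, 0.1568]
tcp_rot: [-2.428, -1.988, 0.002]
ft_force: [-0.2, 0.4, -1.9]
grip_width: 0.0335
grip_force: 60.8
```

```bash
python3 - <<'E'
from h import *
st=readout.read_state();M=R.from_rotvec(st['tcp_rot']).as_matrix();print(st['eef_pos'],M,st['ft_force'])
print(to([.6538,-.1784,.0755]))
for c in ['wrist','top','scene']:
  snap(c)
  for t in ['ir_thermometer','holster_floor']: print(c,t,[(round(d['conf'],2),np.round(d['at'],4)) for d in models.spot_point(t,c)[:2]])
E
```

```text
[ 0.6538 -0.1791  0.1568] [[ 0.197   0.9804 -0.0036]
 [ 0.9804 -0.197   0.0019]
 [ 0.0012 -0.0039 -1.    ]] [-0.1598  0.3788 -1.8607]
[0.0006 0.0002 0.0813]
wrist ir_thermometer [(0.91, array([ 0.6506, -0.1747,  0.0892]))]
wrist holster_floor [(0.76, array([ 0.6528, -0.179 ,  0.0098]))]
top ir_thermometer [(0.96, array([ 0.6526, -0.1742,  0.0946]))]
top holster_floor [(0.93, array([ 0.6569, -0.1782,  0.0077]))]
scene ir_thermometer [(0.79, array([ 0.6563, -0.1737,  0.0937])), (0.45, array([0.4435, 0.2511, 0.0344]))]
scene holster_floor [(0.71, array([ 0.653 , -0.1777,  0.0058]))]
```

step_arm(moves="-0.0005 0 0.01 0 0 0 0.025;-0.0005 0 0.02 0 0 0 0.025;-0.0005 0 0.028 0 0 0 0.025;-0.0005 0 0.034 0 0 0 0.025;-0.0005 0 0.034 0 0 0 0.025")

```text
time: 42.52
eef_pos: [0.6516, -0.179, 0.1192]
tcp_rot: [-2.425, -1.984, 0.007]
ft_force: [0.0, 1.1, -1.7]
grip_width: 0.0334
grip_force: 60.8
```

step_arm(moves="0 0 0.008 0 0 0 0.025;0 0 0.016 0 0 0 0.025;0 0 0.024 0 0 0 0.025;0 0 0.03 0 0 0 0.025;0 0 0.03 0 0 0 0.025")

```text
time: 42.93
eef_pos: [0.6517, -0.179, 0.0898]
tcp_rot: [-2.426, -1.985, 0.006]
ft_force: [-0.1, 0.4, -1.9]
grip_width: 0.0333
grip_force: 60.8
```

No contact forces so far. I go down the last 15 mm and let go.

step_arm(moves="0 0 0.004 0 0 0 0.025;0 0 0.008 0 0 0 0.025;0 0 0.012 0 0 0 0.025;0 0 0.014 0 0 0 0.025;0 0 0.014 0 0 0 0.025")

```text
time: 43.35
eef_pos: [0.6529, -0.1786, 0.0771]
tcp_rot: [-2.426, -1.987, 0.003]
ft_force: [3.1, 1.8, -2.9]
grip_width: 0.0334
grip_force: 60.7
```

step_arm(moves="0 0 0 0 0 0 0.036;0 0 0 0 0 0 0.045;0 0 0 0 0 0 0.055;0 0 0 0 0 0 0.06;0 0 0 0 0 0 0.06;0 0 0 0 0 0 0.06")

```text
time: 43.85
eef_pos: [0.6527, -0.18, 0.078]
tcp_rot: [-2.428, -1.986, 0.004]
ft_force: [-0.3, -0.3, 0.5]
grip_width: 0.0602
grip_force: 0.0
```

step_arm(moves="0 0 -0.02 0 0 0 0.06;0 0 -0.04 0 0 0 0.06;0 0 -0.07 0 0 0 0.06;0 0 -0.1 0 0 0 0.06;0 0 -0.14 0 0 0 0.06;0 0 -0.18 0 0 0 0.06;0 0 -0.21 0 0 0 0.06;0 0 -0.21 0 0 0 0.06")

```text
time: 44.52
eef_pos: [0.6562, -0.1828, 0.2958]
tcp_rot: [2.427, 1.986, 0.006]
ft_force: [1.0, -0.8, 0.6]
grip_width: 0.0599
grip_force: 0.0
```

```bash
python3 - <<'E'
from h import *
st=readout.read_state();M=R.from_rotvec(st['tcp_rot']).as_matrix();print(st['eef_pos'],M)
print(to([.46,.22,.29]))
for c in ['wrist','top','scene']:
  snap(c)
  for t in ['ir_thermometer','holster_floor','lid_narrow','lid_wide']: print(c,t,[(round(d['conf'],2),np.round(d['at'],4)) for d in models.spot_point(t,c)[:2]])
E
```

```text
[ 0.6562 -0.1828  0.2958] [[ 0.1981  0.9802  0.0066]
 [ 0.9802 -0.1981 -0.0021]
 [-0.0008  0.0069 -1.    ]]
[ 0.356  -0.2722  0.0036]
wrist ir_thermometer [(0.97, array([ 0.6524, -0.1744,  0.0073]))]
wrist holster_floor [(0.72, array([ 0.6557, -0.1803,  0.0099]))]
wrist lid_narrow [(0.64, array([ 0.6522, -0.1747,  0.0086]))]
wrist lid_wide []
top ir_thermometer [(0.72, array([0.4435, 0.2559, 0.0298])), (0.68, array([ 0.6525, -0.1759,  0.0141]))]
top holster_floor [(0.68, array([ 0.6563, -0.1782,  0.0098]))]
top lid_narrow [(0.66, array([0.4481, 0.2931, 0.0822]))]
top lid_wide [(0.64, array([ 0.4334, -0.3897,  0.0529])), (0.34, array([ 0.5473, -0.4104,  0.0013]))]
scene ir_thermometer [(0.58, array([ 0.657 , -0.1738,  0.0127]))]
scene holster_floor [(0.69, array([ 0.6542, -0.1749,  0.0043]))]
scene lid_narrow [(0.53, array([0.4507, 0.2923, 0.0832])), (0.26, array([0.45  , 0.2971, 0.0374]))]
scene lid_wide [(0.74, array([ 0.4385, -0.388 ,  0.0455])), (0.61, array([0.4466, 0.2953, 0.0327]))]
```

The thermometer is back in its holster. Now back to the toggle.

step_arm(moves="0.03 -0.02 0 0 0 -1 0.06;0.065 -0.045 0 0 0 -2 0.06;0.1 -0.07 0 0 0 -3 0.06;0.135 -0.1 0 0 0 -4 0.06;0.17 -0.125 0 0 0 -5 0.06;0.205 -0.15 0 0 0 -6 0.06;0.24 -0.18 0 0 0 -7 0.06;0.27 -0.205 0 0 0 -9 0.06;0.305 -0.23 0 0 0 -10 0.05;0.34 -0.255 0 0 0 -11.4 0.03")

```text
time: 46.1
eef_pos: [0.4757, 0.192, 0.2897]
tcp_rot: [-2.217, -2.217, 0.001]
ft_force: [0.5, -0.3, 0.0]
grip_width: 0.0396
grip_force: 0.0
```

```bash
python3 - <<'E'
from h import *
st=readout.read_state();M=R.from_rotvec(st['tcp_rot']).as_matrix();print(st['eef_pos'],M)
print(to([.4515,.3305,.13]))
E
```

```text
[0.4757 0.192  0.2897] [[-0.0004  1.     -0.005 ]
 [ 1.      0.0004  0.0037]
 [ 0.0037 -0.005  -1.    ]]
[ 0.1379 -0.0233  0.1603]
```

step_arm(moves="0.035 -0.006 0.01 0 0 0 0.03;0.07 -0.012 0.02 0 0 0 0.03;0.105 -0.018 0.03 0 0 0 0.03;0.13 -0.022 0.05 0 0 0 0.03;0.138 -0.0235 0.08 0 0 0 0.03;0.138 -0.0235 0.115 0 0 0 0.03;0.138 -0.0235 0.145 0 0 0 0.03;0.138 -0.0235 0.16 0 0 0 0.03;0.138 -0.0235 0.16 0 0 0 0.03;0.138 -0.0235 0.16 0 0 0 0.03")

```text
time: 46.93
eef_pos: [0.4527, 0.3286, 0.1299]
tcp_rot: [-2.219, -2.217, 0.004]
ft_force: [0.9, 0.8, 0.6]
grip_width: 0.03
grip_force: 0.0
```

```bash
python3 - <<'E'
from h import *
st=readout.read_state();M=R.from_rotvec(st['tcp_rot']).as_matrix();print(st['eef_pos'],M[:,2],st['grip_width'])
snap('wrist')
for t in ['switch_tip','relay_narrow','relay_wide']:print([(round(d['conf'],2),np.round(d['at'],4)) for d in models.spot_point(t,'wrist')[:2]])
print(to([.4515,.3305,.046]))
E
```

```text
[0.4527 0.3286 0.1299] [-0.0054  0.0014 -1.    ] 0.029952020457644873
[(0.53, array([0.4552, 0.3308, 0.0745]))]
[(0.61, array([0.4464, 0.2907, 0.0349]))]
[(0.67, array([0.4435, 0.1983, 0.0398]))]
[ 0.0005 -0.0021  0.0857]
```

step_arm(moves="0.001 -0.001 0.02 0 0 0 0.03;0.001 -0.001 0.045 0 0 0 0.03;0.001 -0.001 0.06 0 0 0 0.03;0.001 -0.001 0.07 0 0 0 0.03;0.001 -0.001 0.08 0 0 0 0.03;0.001 -0.001 0.084 0 0 0 0.03;0.001 -0.001 0.084 0 0 0 0.03")

```text
time: 47.72
eef_pos: [0.4513, 0.3302, 0.0458]
tcp_rot: [-2.218, -2.218, 0.003]
ft_force: [0.2, 0.8, 0.9]
grip_width: 0.03
grip_force: 0.0
```

step_arm(moves="0 -0.006 0 0 0 0 0.03;0 -0.012 0 0 0 0 0.03;0 -0.017 0 0 0 0 0.03;0 -0.021 0 0 0 0 0.03;0 -0.023 0 0 0 0 0.03;0 -0.0235 0 0 0 0 0.03;0 -0.0235 0 0 0 0 0.03")

```text
time: 48.3
eef_pos: [0.428, 0.3306, 0.0465]
tcp_rot: [-2.218, -2.218, 0.001]
ft_force: [3.7, 0.5, 2.2]
grip_width: 0.03
grip_force: 1.6
```

```bash
python3 - <<'E'
from h import *
st=readout.read_state();M=R.from_rotvec(st['tcp_rot']).as_matrix();print(st['eef_pos'],M[:,2],st['ft_force'])
snap('wrist')
for t in ['switch_tip']:print([(round(d['conf'],2),np.round(d['at'],4)) for d in models.spot_point(t,'wrist')[:2]])
E
```

```text
[0.428  0.3306 0.0465] [-0.0041  0.0032 -1.    ] [3.6645 0.4977 2.1628]
[(0.77, array([0.432 , 0.3319, 0.0747])), (0.37, array([0.4481, 0.2951, 0.0361]))]
```

step_arm(moves="0 -0.002 0 0 0 0 0.03;0 -0.002 0 0 0 0 0.03;0 -0.002 0 0 0 0 0.03")

```text
time: 48.65
eef_pos: [0.4276, 0.3305, 0.0464]
tcp_rot: [-2.22, -2.219, -0.002]
ft_force: [6.4, 1.2, 1.1]
grip_width: 0.0298
grip_force: 3.1
```

step_arm(moves="0 0.008 0 0 0 0 0.03;0 0.011 0 0 0 0 0.03;0 0.011 -0.02 0 0 0 0.034;0 0.011 -0.05 0 0 0 0.034;0 0.011 -0.09 0 0 0 0.05;0 0.011 -0.13 0 0 0 0.06;0 0.011 -0.17 0 0 0 0.06;-0.03 0.01 -0.2 0 0 0 0.06;-0.07 0.01 -0.2 0 0 0 0.06;-0.09 0.01 -0.2 0 0 0 0.06")

```text
time: 49.48
eef_pos: [0.4368, 0.2351, 0.2467]
tcp_rot: [-2.221, -2.213, 0.005]
ft_force: [0.6, -1.5, -0.2]
grip_width: 0.0602
grip_force: 0.0
```

```bash
python3 - <<'E'
from h import *
st=readout.read_state();print(st['eef_pos'],st['time'])
for c in ['wrist','top']:
  snap(c)
  for t in ['switch_tip','relay_narrow','relay_wide','lid_narrow','lid_wide','ir_thermometer']:print(c,t,[(round(d['conf'],2),np.round(d['at'],4)) for d in models.spot_point(t,c)[:2]])
E
```

```text
[0.4368 0.2351 0.2467] 49.4833
wrist switch_tip [(0.41, array([0.4315, 0.331 , 0.0752]))]
wrist relay_narrow [(0.98, array([0.447 , 0.2966, 0.037 ]))]
wrist relay_wide [(0.97, array([0.4449, 0.1967, 0.0377]))]
wrist lid_narrow [(0.91, array([0.4437, 0.2946, 0.0815]))]
wrist lid_wide [(0.97, array([0.4476, 0.1999, 0.0799])), (0.26, array([0.4429, 0.2948, 0.082 ]))]
wrist ir_thermometer []
top switch_tip []
top relay_narrow [(0.58, array([0.4487, 0.2947, 0.0344])), (0.19, array([0.4439, 0.2009, 0.034 ]))]
top relay_wide [(0.64, array([0.4418, 0.1984, 0.0353])), (0.4, array([ 0.4882, -0.4772, -0.004 ]))]
top lid_narrow [(0.58, array([0.4503, 0.2935, 0.0784]))]
top lid_wide [(0.73, array([ 0.4347, -0.3889,  0.0501])), (0.47, array([0.4498, 0.1979, 0.0844]))]
top ir_thermometer [(0.94, array([ 0.6527, -0.172 ,  0.0115]))]
```

The lever is off against its stop, the relays are seated and the thermometer is holstered. I hand in.

```bash
python3 -c "
from station import env
print(env.hand_in())"
```

```text
the job is handed in; nothing more can be done
None
```

The job is done and handed in, but no verdict came back: by my own measurements both relays present (narrow and wide) were plugged home, the supply switched on, each lid measured for over 3 s from left to right, the thermometer put back in its holster and the supply switched off, with no middle relay found.

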